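# Close the potter's damp box

### The job

Close the plywood damp box: take its lid from the sloping rest, hook the lid's thin tongue under the steel lip at the box's near end, and swing the lid down gently, without letting it drop, until it lies flat and fully home on its ledge. Then slide the steel bolt all the way in over the lid. Leave the small white jar and the terracotta bird, which stand between box and rest, where they are.

Things in the scene. Friction and masses are not known exactly. Their poses are not given: they have to be found in the camera images.
- lid_grip (a point): Centre of the lid's handle, an upright wooden block 28 (x) by 50 (y) mm, rising 40 mm above the panel's top, darker than the lid. Axes: the lid's (x from tongue to plain edge, z out of its top). 32 mm above the lid's underside, 20 mm below the handle's top, 70 mm from the tongue's tip, 80 mm from the plain edge. Nothing stands beside or above the handle.
- lid: The lid, loose, plywood, about 0.3 kg: panel 130 (x) by 110 (y) by 12 mm, and along its -x edge a tongue 20 mm long, 100 mm wide, 6 mm thick, flush with the underside; 150 mm overall. Origin: middle of the panel's underside; axes as lid_grip. It starts on the rest, slanting 26 degrees, tongue at the low end towards the robot, so that the handle leans to the robot.
- lid_tongue (a point): Middle of the lower edge of the lid's tongue tip: in lid axes 70 mm in -x and 32 mm in -z from the handle's centre. Axes as the lid's.
- rest: Fixed grey-painted rest with a board sloping up at 26 degrees away from the robot and a 10 mm stop along its low edge; the lid starts on it. It is as wide as the lid. Origin on the table under its middle, x to its high end.
- box: Damp box, plywood, fixed, open on top. Origin on the table under the middle of the closed lid's panel; x from the lip end to the back board, z up. A ledge all round, z = 60 mm, carries the lid; the room above it is x = -88 (near wall) to +68 mm (back board), y = -59 to 59 mm. Side walls end at z = 72 mm. Back board: 12 mm thick, top at z = 110 mm. Closed: handle centre at x = -15, y = 0, z = 92 mm.
- lip (a point): Middle of the lower free edge of the steel lip over the box's near end, at (-70, 0, 78) mm in the box's frame; axes as the box's. The lip is 6 mm thick, spans the box's 134 mm width and runs from x = -96 to -70 mm; 18 mm of space between it and the ledge. The opening from lip to back board (138 mm) is shorter than the lid: it goes in slanting.
- bolt (a joint): Slide of the steel bolt, m: 0 fully out, 0.030 fully in at its stop; it grows as the bolt moves to the box's -y, over the lid. It stays where it is left; about 1.5 N friction, no spring.
- bolt_knob (a point): The bolt's upright steel knob, 20 (x) by 14 (y) mm, top at z = 105 mm in the box's frame; this point is 11 mm below the top, axes as the box's. On the box's +y side at x = 20 mm; y = 100 mm when out, 70 mm when in. Below it a flat bar (top z = 83 mm), guide cheeks beside the bar up to z = 86 mm (y = 69 to 91 mm). The knob's +y side is free for pushing.
- jar: Bystander: small white jar, 48 mm across, 75 mm high; origin under its centre.
- bird: Bystander: terracotta bird about 100 mm long, 73 mm high; origin under its centre.
Mind the look-alikes: they are no part of the job. Leave any black or pink look-alike of the lid alone.

How it is judged (in metres and radians):
On the way, in this order (a step that is already met when the one before it is completed fails the run):
1. the lid's tongue is under the lip, with the lid still slanting up to the back (x of lid_tongue in the frame of box between -0.1 and -0.075 m and z of lid_tongue in the frame of box between 0.055 and 0.078 m and y of lid_tongue in the frame of box between -0.03 and 0.03 m and angle between the z axis of lid_grip and the z axis of box, either way round above 0.15 rad), for 0.05 s.
2. the lid lies flat on its ledge, the bolt not yet over it (z of lid_grip in the frame of box between 0.087 and 0.097 m and y of lid_grip in the frame of box between -0.008 and 0.008 m and x of lid_tongue in the frame of box below -0.078 m and angle between the z axis of lid_grip and the z axis of box, either way round below 0.035 rad and angle between the x axis of lid_grip and the x axis of box, either way round below 0.12 rad and value of joint bolt below 0.012 m), for 0.2 s.
3. the bolt is in over the closed lid (z of lid_grip in the frame of box between 0.087 and 0.097 m and y of lid_grip in the frame of box between -0.008 and 0.008 m and x of lid_tongue in the frame of box below -0.078 m and angle between the z axis of lid_grip and the z axis of box, either way round below 0.035 rad and angle between the x axis of lid_grip and the x axis of box, either way round below 0.12 rad and value of joint bolt above 0.025 m), for 0.1 s.
At the end, for the whole second after the job is handed in: The lid lies at rest in the box, its height within 5 mm of home, level with the box within 2 degrees, centred across within 8 mm, its tongue at least 8 mm under the steel lip, and the bolt is in by more than 25 of its 30 mm (all of step 3 and linear speed of lid below 0.02 m/s); the robot touches nothing.
It fails at once if the lid was let drop shut (turning faster than 4 rad/s at the box) (angular speed of lid above 4 rad/s and distance between lid_grip and lip below 0.15 m).
It fails at once if the jar or the bird was moved by more than 30 mm (distance of any of jar, bird from where it was at the start of the episode above 0.03 m).
It also fails if it takes over 58 s, if anything falls off the work surface, if the arm or the gripper's body presses on something with over 40 N, if the wrist force passes 120 N, or if a joint passes its speed limit or range.

### The arm

A 7-joint arm with a two-finger parallel gripper is mounted at the origin on the work surface. World frame = base frame: x ahead of the robot, y to its left, z up, the work surface at z = 0. Lengths are in mm, angles in rad, forces in N, time in s.
With the tool pointing down it reaches from about 400 to 850 mm from the base axis. Payload 6.9 kg.
Tool frame: the origin (TCP) lies midway between the tips of the shut fingers; the grasp point (between the pads) lies 19 mm behind it; z points along the fingers, y is the direction in which the jaws open and shut (so a half turn about z gives the same grasp; the last joint's range is limited). The gripper opens to 85 mm and grips with 20 to 120 N. Pads are 22 mm wide; open, the fingers measure 114 mm over their backs; the gripper's body (76 mm by 85 mm) begins 54 mm behind the grasp point. The pads swing forward as they close: fully open they stand 13 mm farther back than shut.
Start: joints at [1.419, 0.507, -0.238, 1.5, 0.126, 1.149, -0.155], TCP at [159.317, -604.342, 231.275] pointing down, gripper open.
Joint ranges: [-3.08, 3.08], [-0.24, 2.05], [-1.43, 1.35], [0, 2.5], [-1.52, 4.66], [0.17, 1.96], [-2.89, 2.89]. Speed limits (rad/s): [2.39, 2.39, 3.14, 3.14, 3.14, 3.14, 3.14].

### API

Orientations are given as a unit quaternion [w, x, y, z].
In Python, from workcell import read_state, eyes, ctrl gives the robot as it stands.
- The arm moves only by the tool servo_tool, never from a script. Its argument "targets" is a list that holds one entry, the list of rows, each a list of 4 numbers: the shift along the tool's x, y, z in m, then the turn about the tool's z in degrees. In form: [[[dx, dy, dz, spin], ...]]. A call has 1 to 20 rows; each row is the pose to reach, as a shift and turn from the pose commanded when the call began, along the tool's axes at that moment; what a row does not reach only later rows make up. A row lasts 1/8 s, in which the tool goes at most 62.5 mm and 10.7 degrees, less where a joint would pass 70% of its speed; a pose out of reach is approached as far as the arm can. A call with a gripper value outside its range is refused whole. "fingers" is the finger opening in m, from 0 to 0.0854, set as the call begins (left out, the last holds). The fingers move at their own pace and stop on an object; "grip_force" is the grip in N (left out, the last holds). Time passes only in rows, so rows that repeat a pose let the fingers close. It gives the time, the measured TCP pose, the force and the opening at its end, in the units of the state.
- read_state(): the state, without advancing time (a new reading comes with each control period).
- eyes.camera(name): name is "scene" or "top" or "wrist"; returns (picture, depth): 480x640x3 uint8, red, green, blue; 480x640 float32, mm along the optical axis (not along the pixel's ray), 0 where there is no reading.
- eyes.calibration(name): a dict with "K" (3x3 intrinsics, pixels), "xyz" and "rotation" of the camera in the world. Camera axes: x right, y down, z forward; pixel columns grow to the right and rows downward; lengths in mm; the calibration is good to about 2 mm. A picture is of the moment at which its call begins: read the wrist's pose just before it. calibration takes no time and is no camera call; for the wrist camera it gives the pose at the moment of the call.
- ctrl.close_job(): hands the job in, once; it reports no verdict.
The state is a dict: "t": time; "joints": joint angles; "qd": joint speeds; "tau": joint torques, N m; "tcp_pos": TCP position; "orientation": TCP orientation; "ft_force": force on the tool from outside, world axes, zero at the start; "moment": the same for the moment, N m; "grip_width": opening from 0.0 (shut) to 1.0 (fully open).
Only numpy, scipy, OpenCV 4.12 (cv2) and the standard library are available. Lean on these libraries where they do the work, as an engineer would, in place of code of your own. Each camera call takes 0.05 s, during which the arm holds its last target.

## Working session

There is one attempt and no reset: what is moved stays moved. The work goes in short steps, Python scripts to look and compute and a tool call to move; the robot and the scene stay as the last step left them, time stands still between calls to the robot, and variables do not carry over. Pictures are saved under pics/ and viewed, and the job is handed in when it is done.

Besides the shell and the picture viewer there is one more tool, called after "Request:" as name([rows], argument=value, ...), one row to a line, values as JSON. servo_tool: Moves the arm, as the interface text tells. Its arguments: {"type":"object","properties":{"targets":{"type":"array","items":{"type":"array","items":{"type":"array","items":{"type":"number"}}}},"fingers":{"type":"number"},"grip_force":{"type":"number"}},"required":["targets"]}

```bash
ls; mkdir -p pics; python3 - <<'E'
from workcell import read_state, eyes, ctrl
import cv2,numpy as np
for n in ["scene","top"]:
    p,d=eyes.camera(n); c=eyes.calibration(n)
    cv2.imwrite(f"pics/{n}0.png",p[:,:,::-1]); np.savez(f"{n}0.npz",p=p,d=d,K=c["K"],xyz=c["xyz"],R=c["rotation"])
    print(n,c)
print(read_state())
E
```

```text
pics
scene {'K': array([[461.52960808,   0.        , 317.01579056],
       [  0.        , 461.52960808, 238.41831189],
       [  0.        ,   0.        ,   1.        ]]), 'xyz': array([ 942.9983865 , -211.12237932,  904.06290715]), 'rotation': array([-0.23700546,  0.82500908,  0.49183559, -0.14589785])}
top {'K': array([[567.51981951,   0.        , 319.95823878],
       [  0.        , 567.51981951, 232.44194235],
       [  0.        ,   0.        ,   1.        ]]), 'xyz': array([ 353.03651375,   35.20958345, 1037.63732741]), 'rotation': array([-0.05227451,  0.71065432, -0.69955312,  0.05350934])}
{'t': 0.1, 'joints': array([ 1.4185129 ,  0.5082568 , -0.23750366,  1.50102929,  0.12568784,
        1.14889593, -0.15483704]), 'qd': array([-0.00057147, -0.00197833,  0.00039136, -0.00331475,  0.00024779,
        0.0008298 ,  0.00125943]), 'tau': array([-4.59740884e-03, -6.21835756e+01, -2.19427854e+00, -2.50203627e+01,
        1.26537279e-02,  7.84500648e-03,  6.72312467e-06]), 'tcp_pos': array([ 159.14036843, -603.93694784,  230.51498203]), 'orientation': array([-7.93434936e-04,  9.91708175e-01,  1.28507788e-01, -1.18131135e-04]), 'ft_force': array([ 0.11877181, -0.14146263,  0.0171433 ]), 'moment': array([-0.01199966, -0.00463605, -0.02438096]), 'grip_width': 1.0031431447224166}
```

View pics/scene0.png

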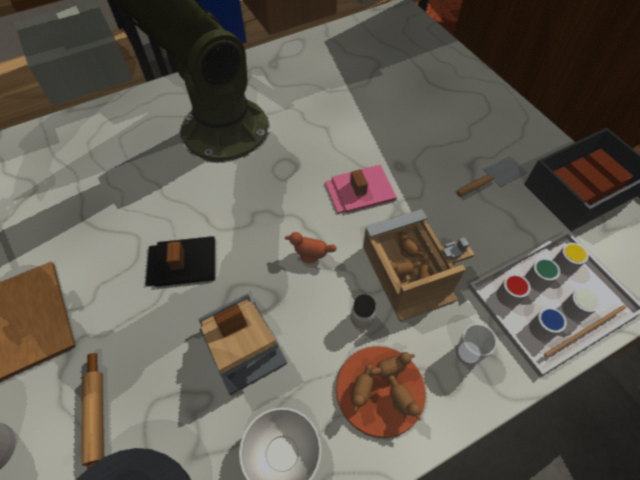

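View pics/top0.png

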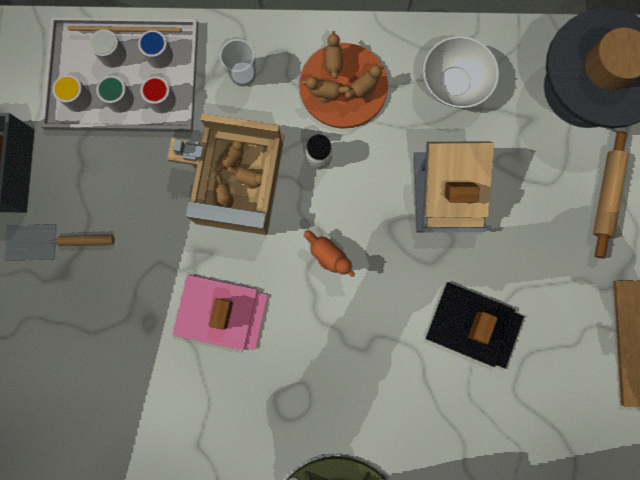

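Candidates for the lid in the top view are plywood at (460,185), pink at (220,313) and black at (478,325). The plywood one on the grey rest is the target. Next I'll crop in on it and measure.

```bash
cat > h.py <<'E'
import numpy as np,cv2
from scipy.spatial.transform import Rotation as Rn
def rot(q): return Rn.from_quat([q[1],q[2],q[3],q[0]]).as_matrix()
def load(f):
    z=np.load(f); return {k:z[k] for k in z}
def cloud(v):
    d=v['d'].astype(float);K=v['K'];h,w=d.shape
    u,r=np.meshgrid(np.arange(w),np.arange(h))
    P=np.stack([(u-K[0,2])/K[0,0]*d,(r-K[1,2])/K[1,1]*d,d],-1)
    W=P@rot(v['R']).T+v['xyz']; W[d<=0]=np.nan
    return W
E
python3 - <<'E'
from h import *
v=load('top0.npz');W=cloud(v)
p=v['p'][:,:,::-1]
a=cv2.resize(p[100:250,150:330],None,fx=4,fy=4,interpolation=2)
b=cv2.resize(p[120:250,400:520],None,fx=5,fy=5,interpolation=2)
cv2.imwrite('pics/c1.png',a);cv2.imwrite('pics/c2.png',b)
def band(lo,hi,x0,x1,y0,y1):
    m=(W[...,2]>lo)&(W[...,2]<hi)&(W[...,0]>x0)&(W[...,0]<x1)&(W[...,1]>y0)&(W[...,1]<y1);return m
# table
print('table',np.nanmedian(W[380:420,330:360,2]))
# coarse height maps
for (r0,r1,c0,c1) in [(110,236,165,290),(130,236,408,500)]:
    print('rows',r0); 
    for r in range(r0,r1,6): print(r,' '.join('%4.0f'%x for x in W[r,c0:c1:6,2]))
print(W[170,237],W[185,460],W[150,190])
E
```

```text
table 0.7387180566760208
rows 110
110   17    6    7    8   19   -0   -2   -1    2    1   -1    2    1   -3   -0    1   -1    3    1   -0    2
116    7    7    5    3   19    0  109  110  111  109   -1    1    2   -0    1    1    2   -1   -0    2   -1
122    8    6    8    4   18    1    0  103  107  110  111  112  111  109  113  109   -0    3    1   -2    1
128   21   17   19   16   23   -2   -1   71   71   79   83   89   95   98  105  109  110  111  111    3   -2
134    0   -1   -1    1    2    1   -1   69   58   60   61   60   60   64   71   78   83   87   90   77   -2
140    2   71  106   71    1    2   -1   64   59   11    8   58   61   62   63   60   62   63   62   60    2
146   -1   74  107   92   82   86   86   62   59    9    8   43   57   46   11   11   13   64   73   47    1
152   -1   74   92   85   84   86   88   59   53   10   42   45   42    6   11    8   12   59   73   29   -0
158    1   72   74   82   86   84   72   59    7   36   47   43   37   10    9    8    7   58   74   13   -2
164    0    2   -3    2   63   67   71   58   10   43   44   38   17    7   12    6  
[... 2169 characters left out ...]
   11   74   74   72   80  110  115  112  113  112   73   71    1    1
202    2   -0   12   69   67   69   68  108  109  107  105  103   63   67   -0   -3
208    1    0   13   64   62   59   60   60   62   63   61   63   59   62    3   -1
214    2   -1    9   60   59   56   58   55   59   56   57   58   60   58    1   -1
220    1   -1   13   42   49   47   46   45   47   48   46   47   46    1    5    2
226    2   -1   10   38   42   40   46   41   42   41   42   44   42    1    1   -0
232    1    1    0   43   42   38    2   -1    1    1   -2   -2   -3   -2   -3   -5
[615.01413055 186.15330115  40.94221857] [ 577.15123927 -198.70625139  109.85863036] [637.47477261 262.055359    85.96091003]
```

View pics/c1.png

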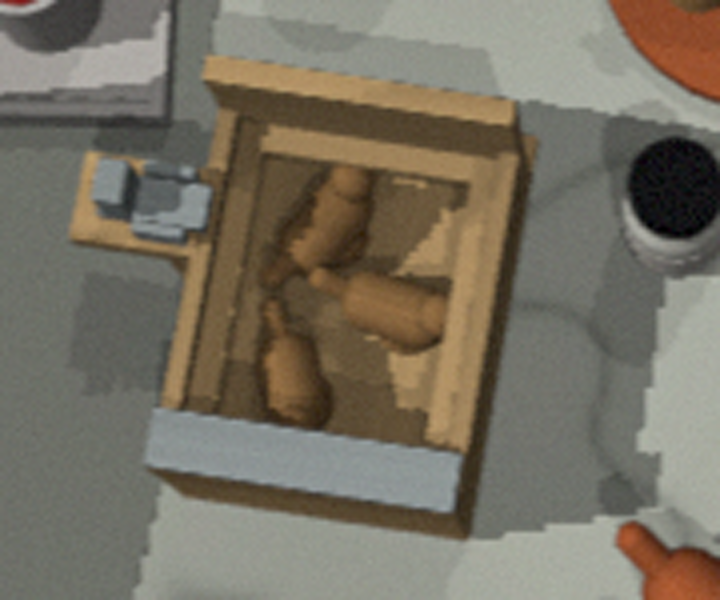

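View pics/c2.png

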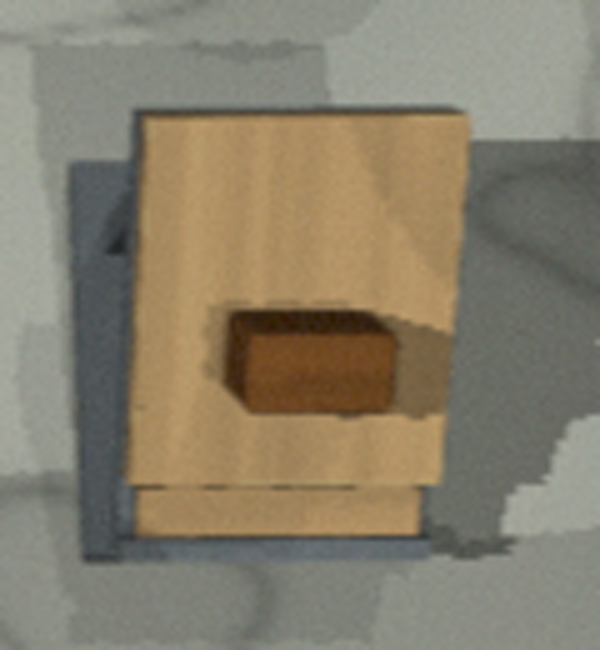

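The crop of the top view shows the plywood lid with its brown handle at about (463,193), the tongue at the low near end, and the grey stop at its tip. The box has the lip at about (227,216) and the bolt knob at about (178,146). Now I'll fit poses from the corners.

```bash
cat >> h.py <<'E'
def proj(v,P):
    c=(np.asarray(P)-v['xyz'])@rot(v['R']); q=c@v['K'].T; return q[:,:2]/q[:,2:]
def Rz(a): return Rn.from_euler('z',a).as_matrix()
def Ry(a): return Rn.from_euler('y',a).as_matrix()
BOXM=np.array([[-70,67,84],[-70,-67,84],[-96,-67,84],[-96,67,84],[80,67,110],[80,-67,110]],float)
LIDM=np.array([[65,55,12],[65,-55,12],[-65,55,12],[-65,-55,12],[-29,25,52],[-29,-25,52],[-1,-25,52],[-1,25,52]],float)
def boxT(p,M): return M@Rz(p[2]).T+[p[0],p[1],0]
def lidT(p,M,s=np.radians(26)): return M@(Rz(p[3])@Ry(-s)).T+np.array(p[:3])
E
python3 - <<'E'
from h import *
from scipy.optimize import least_squares
v=load('top0.npz');W=cloud(v)
c=lambda L,s,o:(np.array(L,float)+.5)/s-.5+o
bp=c([(152,408),(462,452),(455,512),(147,466),(207,57),(517,100)],4,[150,100])
lp=c([(140,112),(469,114),(127,485),(442,487),(248,412),(393,412),(395,335),(247,335)],5,[400,120])
b=least_squares(lambda p:(proj(v,boxT(p,BOXM))-bp).ravel(),[600,180,0])
print('box',b.x,np.degrees(b.x[2]));print(b.fun.reshape(-1,2).round(2))
l=least_squares(lambda p:(proj(v,lidT(p,LIDM))-lp).ravel(),[600,-200,60,0])
print('lid',l.x,np.degrees(l.x[3]));print(l.fun.reshape(-1,2).round(2))
l5=least_squares(lambda p:(proj(v,lidT(p[:4],LIDM,p[4]))-lp).ravel(),[600,-200,60,0,.45])
print('lid5',l5.x,np.degrees(l5.x[3:]),abs(l5.fun).max())
# depth check of lid plane
m=np.zeros(W.shape[:2],bool);m[146:180,432:484]=1
Q=W[m];A=np.c_[Q[:,:2],np.ones(len(Q))];k=np.linalg.lstsq(A,Q[:,2],rcond=None)[0]
print('plane',k[:2],np.degrees(np.arctan(np.hypot(*k[:2]))),np.degrees(np.arctan2(k[1],k[0])))
pt=lidT(l.x,np.array([[30,0,12.]]))[0];print('plane z at',pt,k@[pt[0],pt[1],1])
print('grip',lidT(l.x,np.array([[-15,0,32.],[-85,0,0],[65,0,0]])).round(1))
print('box lip/knob/closed grip',boxT(b.x,np.array([[-70,0,78],[20,100,94],[-15,0,92.]])).round(1))
s=load('scene0.npz')
for n,vv in (('top',v),('scene',s)):
    im=vv['p'][:,:,::-1].copy()
    for P in np.r_[proj(vv,boxT(b.x,BOXM)),proj(vv,lidT(l.x,LIDM))]: cv2.circle(im,tuple(int(round(x*8)) for x in P),8,(0,255,0),-1,shift=3)
    im=im[90:250,140:520] if n=='top' else im[190:400,180:500]
    cv2.imwrite(f'pics/ov_{n}.png',cv2.resize(im,None,fx=2,fy=2,interpolation=0))
W2=cloud(s)
print('jar,bird px', W[150,318],W[255,330])
E
```

```text
box [ 6.07268328e+02  1.84902707e+02 -1.33867701e-01] -7.670054275467297
[[ 0.82 -0.09]
 [ 0.57  0.41]
 [-0.18  0.28]
 [-0.72  0.19]
 [-0.27 -0.69]
 [-0.22 -0.13]]
lid [ 5.95928372e+02 -2.01656687e+02  7.72031523e+01  2.69748950e-02] 1.545547635706427
[[ 0.71  0.72]
 [ 0.19 -0.35]
 [-0.26  0.46]
 [-0.53 -0.62]
 [-1.05  0.63]
 [-0.06  0.31]
 [ 0.8  -0.74]
 [ 0.15 -0.42]]
lid5 [ 5.95772482e+02 -2.01753443e+02  7.67704082e+01  2.57294905e-02
  4.44853115e-01] [ 1.47419121 25.48820598] 1.0307761701124036
 ** On entry to DLASCL parameter number  4 had an illegal value
 ** On entry to DLASCL parameter number  4 had an illegal valueTraceback (most recent call last):
  File "<stdin>", line 15, in <module>
    x, resids, rank, s = _umath_linalg.lstsq(a, b, rcond,
                         ~~~~~~~~~~~~~~~~~~~^^^^^^^^^^^^^
                                             signature=signature)
                                             ^^^^^^^^^^^^^^^^^^^^
    raise LinAlgError("SVD did not converge in Linear Least Squares")
numpy.linalg.LinAlgError: SVD did not converge in Linear Least Squares
```

```bash
cat > ov.py <<'E'
from h import *
v=load('top0.npz');W=cloud(v); s=load('scene0.npz')
bx=[607.27,184.9,-.13387]; lx=[595.93,-201.66,77.2,.02697]
Q=W[146:180,432:484].reshape(-1,3);Q=Q[~np.isnan(Q[:,0])]
A=np.c_[Q[:,:2],np.ones(len(Q))];k=np.linalg.lstsq(A,Q[:,2],rcond=None)[0]
print('plane',k[:2],np.degrees(np.arctan(np.hypot(*k[:2]))),np.degrees(np.arctan2(k[1],k[0])))
pt=lidT(lx,np.array([[30,0,12.]]))[0];print('plane z at',pt,k@[pt[0],pt[1],1])
print('grip',lidT(lx,np.array([[-15,0,32.],[-85,0,0],[65,0,0]])).round(1))
print('box lip/knob/closed grip',boxT(bx,np.array([[-70,0,78],[20,100,94],[-15,0,92.]])).round(1))
for n,vv in (('top',v),('scene',s)):
    im=vv['p'][:,:,::-1].copy()
    f=2; im=im[90:250,140:520] if n=='top' else im[190:400,180:500]
    o=np.array([140,90] if n=='top' else [180,190])
    im=cv2.resize(im,None,fx=f,fy=f,interpolation=2)
    for P in np.r_[proj(vv,boxT(bx,BOXM)),proj(vv,lidT(lx,LIDM))]: cv2.circle(im,tuple(int(round(x*8)) for x in (P-o+.5)*f-.5),12,(0,255,0),-1,shift=3)
    cv2.imwrite(f'pics/ov_{n}.png',im)
print('jar,bird px', W[150,318],W[255,330])
E
python3 ov.py
```

```text
plane [0.48396056 0.01421084] 25.834834180673894 1.6819283337787867
plane z at [ 617.6254748  -201.07473113  101.13666296] 96.7824062637942
grip [[ 568.4 -202.4   99.4]
 [ 519.6 -203.7   39.9]
 [ 654.3 -200.1  105.7]]
box lip/knob/closed grip [[537.9 194.2  78. ]
 [640.4 281.3  94. ]
 [592.4 186.9  92. ]]
jar,bird px [644.38889025  40.36085933  75.14072321] [461.62531977  16.5936977   57.19894916]
```

View pics/ov_top.png

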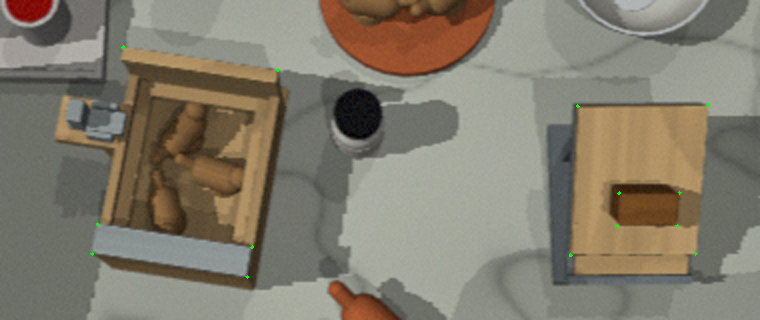

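View pics/ov_scene.png

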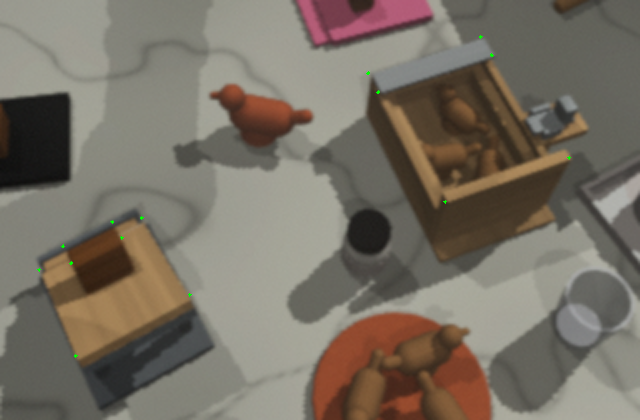

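```bash
cat >> h.py <<'E'
def plan(target,yaw_deg,n=12,spd=None):
    """world TCP target + tool-x yaw -> tool shift (m), spin deg, from current measured pose"""
    from workcell import read_state
    s=read_state();R=rot(s['orientation'])
    d=R.T@(np.array(target)-s['tcp_pos'])/1000
    y0=np.degrees(np.arctan2(R[1,0],R[0,0])); sp=-(yaw_deg-y0)
    print('t',s['t'],'tcp',s['tcp_pos'].round(1),'yaw',y0.round(2),'zaxis',R[:,2].round(4),'ft',s['ft_force'].round(1))
    print('shift',d.round(4),'spin',sp.round(2), 'dist',np.linalg.norm(d).round(3))
E
python3 -c "
from h import *
plan([540,-203,330],1.55)"
```

```text
t 0.1 tcp [ 159.1 -603.9  230.5] yaw 14.77 zaxis [-4.0e-04  1.5e-03 -1.0e+00] ft [ 0.1 -0.1  0. ]
shift [ 0.4705 -0.2908 -0.099 ] spin 13.22 dist 0.562
```

Request:
servo_tool([
  [[0.045,-0.028,-0.03,1],[0.09,-0.056,-0.06,3],[0.135,-0.083,-0.09,5],[0.18,-0.11,-0.099,7],[0.23,-0.14,-0.099,9],[0.28,-0.17,-0.099,11],[0.33,-0.2,-0.099,13],[0.38,-0.234,-0.099,13.2],[0.43,-0.265,-0.099,13.2],[0.46,-0.284,-0.099,13.2],[0.4705,-0.2908,-0.099,13.2],[0.4705,-0.2908,-0.099,13.2],[0.4705,-0.2908,-0.099,13.2]],
], fingers=0.0854)

```text
t: 1.72
tcp_pos: [539.0, -205.1, 330.2]
orientation: [0.0, 1.0, 0.012, -0.0]
ft_force: [0.2, -0.7, -0.8]
grip_width: 1.001
```

```bash
cat > shot.py <<'E'
import sys,numpy as np,cv2
from workcell import read_state, eyes
n,tag=sys.argv[1:3]
c=eyes.calibration(n); p,d=eyes.camera(n)
cv2.imwrite(f"pics/{tag}.png",p[:,:,::-1]); np.savez(f"{tag}.npz",p=p,d=d,K=c["K"],xyz=c["xyz"],R=c["rotation"])
print(read_state()['t'],c['xyz'],c['rotation'])
E
python3 shot.py wrist w1; python3 -c "
from h import *
plan([540,-203,330],1.55)"
```

```text
1.775 [ 605.45094962 -201.95979338  471.3828879 ] [ 0.0952908   0.70949402 -0.69194917 -0.09351062]
t 1.775 tcp [ 539.1 -205.1  330.3] yaw 1.4 zaxis [-6.e-04 -9.e-04 -1.e+00] ft [-0.  -0.2 -0.7]
shift [ 0.001  -0.0021  0.0003] spin -0.15 dist 0.002
```

View pics/w1.png

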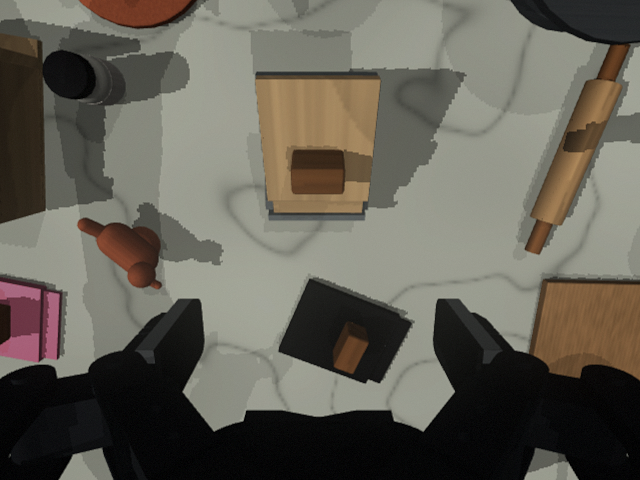

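The wrist view shows the lid panel's corners at about (256,72), (381,73), (268,203) and (368,203), with the handle top at (318,180). I'll zoom in for subpixel corners.

```bash
python3 -c "
from h import *
p=cv2.imread('pics/w1.png')[65:225,245:395]
cv2.imwrite('pics/w1z.png',cv2.resize(p,None,fx=3.7,fy=3.7,interpolation=2)[:600])
"
```

```text
(no output)
```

View pics/w1z.png

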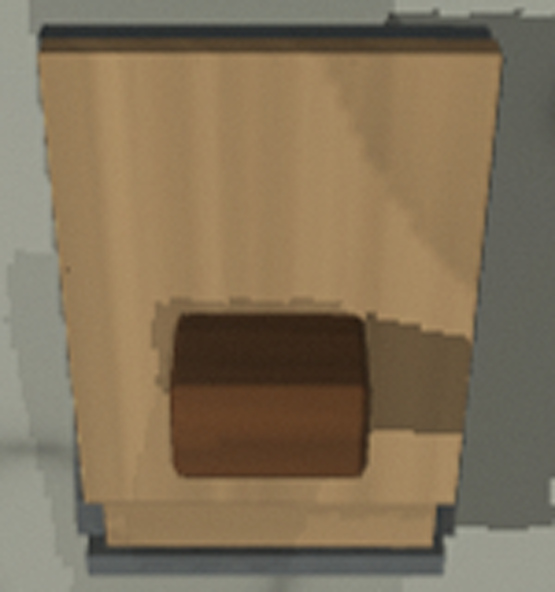

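```bash
python3 - <<'E'
from h import *
from scipy.optimize import least_squares
v=load('w1.npz');W=cloud(v);t=load('top0.npz')
lp=(np.array([(40,53),(501,53),(84,502),(458,502),(174,477),(367,477),(369,383),(172,383)],float)+.5)/3.7-.5+[245,65]
tp=(np.array([(140,112),(469,114),(127,485),(442,487),(248,412),(393,412),(395,335),(247,335)],float)+.5)/5-.5+[400,120]
f=lambda p:(proj(v,lidT(p,LIDM))-lp).ravel()
l=least_squares(f,[600,-200,73,0]);print('wrist only',l.x.round(3),abs(l.fun).max());print(l.fun.reshape(-1,2).round(2))
l2=least_squares(lambda p:np.r_[f(p),(proj(t,lidT(p,LIDM))-tp).ravel()],[600,-200,73,0]);print('both',l2.x.round(3),abs(l2.fun).max())
Q=W[85:140,270:365].reshape(-1,3);Q=Q[~np.isnan(Q[:,0])]
k=np.linalg.lstsq(np.c_[Q[:,:2],np.ones(len(Q))],Q[:,2],rcond=None)[0]
print('plane',np.degrees(np.arctan(np.hypot(*k[:2]))),np.degrees(np.arctan2(k[1],k[0])))
pt=lidT(l.x,np.array([[30,0,12.]]))[0];print(pt,k@[pt[0],pt[1],1])
for q in(l.x,l2.x):print('grip',lidT(q,np.array([[-15,0,32.]])).round(1))
print('table z',np.nanmedian(W[200:260,400:500,2]), 'base of plane from handle top', np.nanmedian(W[175:188,300:335],axis=(0,1)))
E
```

```text
wrist only [ 5.97916e+02 -2.01424e+02  6.73320e+01  2.50000e-02] 0.7406024610073132
[[-0.29  0.06]
 [ 0.28  0.06]
 [ 0.57 -0.38]
 [-0.6  -0.36]
 [ 0.11  0.11]
 [-0.06  0.12]
 [ 0.73  0.15]
 [-0.74  0.14]]
both [ 5.97928e+02 -2.01887e+02  7.04650e+01  2.60000e-02] 1.8791578759468734
plane 26.125268646991355 1.5764484210482907
[ 619.61300422 -200.88519122   91.26893325] 95.05478056387409
grip [[ 570.4 -202.1   89.5]]
grip [[ 570.4 -202.6   92.7]]
table z -1.9886277715497442 base of plane from handle top [ 562.38107632 -201.64041116  111.52792394]
```

```bash
python3 -c "
from h import *
plan([567.5,-202.3,160],1.5)
plan([567.5,-202.3,78],1.5)"
```

```text
t 1.775 tcp [ 539.1 -205.1  330.3] yaw 1.4 zaxis [-6.e-04 -9.e-04 -1.e+00] ft [-0.  -0.2 -0.7]
shift [ 0.0286 -0.0023  0.1703] spin -0.1 dist 0.173
t 1.775 tcp [ 539.1 -205.1  330.3] yaw 1.4 zaxis [-6.e-04 -9.e-04 -1.e+00] ft [-0.  -0.2 -0.7]
shift [ 0.0286 -0.0023  0.2523] spin -0.1 dist 0.254
```

Request:
servo_tool([
  [[0.014,-0.001,0.05,0],[0.0285,-0.0023,0.1,0],[0.0285,-0.0023,0.14,0],[0.0285,-0.0023,0.17,0],[0.0285,-0.0023,0.19,0],[0.0285,-0.0023,0.21,0],[0.0285,-0.0023,0.215,0],[0.0285,-0.0023,0.215,0],[0.0285,-0.0023,0.215,0]],
])

```text
t: 2.9
tcp_pos: [569.0, -200.6, 116.3]
orientation: [0.0, 1.0, 0.013, 0.001]
ft_force: [-0.6, -0.0, -0.1]
grip_width: 0.999
```

```bash
python3 shot.py wrist w2; python3 -c "
from h import *
plan([567.5,-202.3,78],1.5)"
```

```text
2.95 [ 635.04875041 -197.35250141  257.62608824] [ 0.09446401  0.71034443 -0.69129575 -0.09272286]
t 2.95 tcp [ 569.  -200.5  116.2] yaw 1.55 zaxis [ 1.5e-03 -5.0e-04 -1.0e+00] ft [0.6 0.5 0.4]
shift [-0.0016  0.0018  0.0382] spin 0.05 dist 0.038
```

View pics/w2.png

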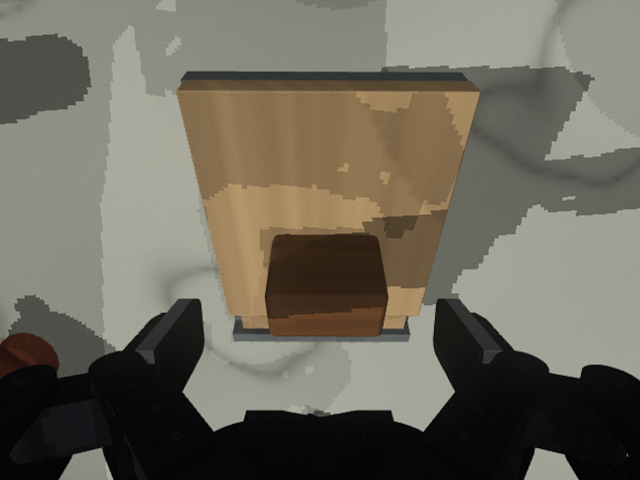

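The handle is at about u=326 and the fingers' centre at about u=319.5, so the tool needs to go about 2.5 mm towards −y. I'll do a quick refit from this closer view.

```bash
python3 - <<'E'
from h import *
from scipy.optimize import least_squares
p=cv2.imread('pics/w2.png')[60:350,165:495]
cv2.imwrite('pics/w2z.png',cv2.resize(p,None,fx=2,fy=2,interpolation=2))
v=load('w2.npz');W=cloud(v)
M=LIDM[[0,1,2,3]]
lp=np.array([(178,92),(480,92),(228,315),(421,316)],float)
l=least_squares(lambda p:(proj(v,lidT(p,M))-lp).ravel(),[600,-200,73,0]);print(l.x.round(3),l.fun.round(1))
print('grip',lidT(l.x,np.array([[-15,0,32.]])).round(1))
Q=W[110:200,220:440].reshape(-1,3);Q=Q[~np.isnan(Q[:,0])]
k=np.linalg.lstsq(np.c_[Q[:,:2],np.ones(len(Q))],Q[:,2],rcond=None)[0]
pt=lidT(l.x,np.array([[30,0,12.]]))[0];print(pt,k@[pt[0],pt[1],1],np.degrees(np.arctan(np.hypot(*k[:2]))))
E
```

```text
[ 5.96592e+02 -2.02000e+02  6.93730e+01  2.50000e-02] [-1.  -0.2  0.9  0.3  2.3  0.2 -2.2 -0.4]
grip [[ 569.1 -202.7   91.6]]
[ 618.28897238 -201.45279792   93.30992865] 94.68586992806857 26.15257911807823
```

View pics/w2z.png

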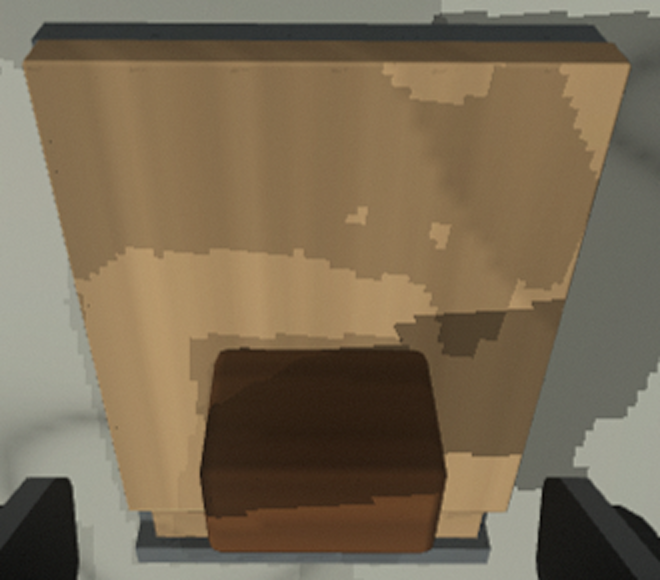

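Request:
servo_tool([
  [[-0.002,0.002,0.01,0],[-0.002,0.0022,0.02,0],[-0.002,0.0022,0.03,0],[-0.002,0.0022,0.036,0],[-0.002,0.0022,0.039,0],[-0.002,0.0022,0.039,0],[-0.002,0.0022,0.039,0]],
])

```text
t: 3.82
tcp_pos: [566.9, -202.4, 76.6]
orientation: [0.0, 1.0, 0.014, 0.0]
ft_force: [0.1, 0.6, 0.2]
grip_width: 0.997
```

Request:
servo_tool([
  [[0,0,0,0],[0,0,0,0],[0,0,0,0],[0,0,0,0],[0,0,0,0],[0,0,0,0],[0,0,0,0],[0,0,0,0]],
], fingers=0.03, grip_force=80)

```text
t: 4.82
tcp_pos: [566.8, -202.7, 76.8]
orientation: [0.0, 1.0, 0.014, 0.0]
ft_force: [-2.4, 0.5, 6.0]
grip_width: 0.576
```

```bash
python3 shot.py wrist w3; python3 -c "
from h import *
plan([567.5,-202.3,78],1.5)"
```

```text
4.875 [ 632.94667437 -199.44005206  218.1160129 ] [ 0.09477637  0.71039142 -0.69116195 -0.093041  ]
t 4.875 tcp [ 566.7 -202.7   76.8] yaw 1.55 zaxis [ 5.e-04 -5.e-04 -1.e+00] ft [-1.4 -0.5  6. ]
shift [ 0.0008 -0.0003 -0.0012] spin 0.05 dist 0.001
```

View pics/w3.png

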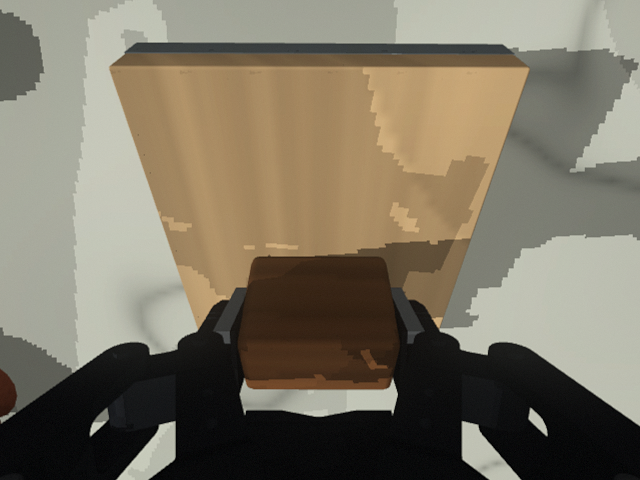

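The handle is gripped at a 49 mm opening. In the view it sits between the pads at (318,320). Lifting.

Request:
servo_tool([
  [[0,0,-0.005,0],[0,0,-0.012,0],[0,0,-0.025,0],[0,0,-0.045,0],[0,0,-0.07,0],[0,0,-0.1,0],[0,0,-0.13,0],[0,0,-0.155,0],[0,0,-0.17,0],[0,0,-0.17,0],[0,0,-0.17,0]],
])

```text
t: 6.25
tcp_pos: [566.0, -202.3, 245.3]
orientation: [-0.0, 1.0, 0.014, -0.001]
ft_force: [-0.3, -0.1, -4.2]
grip_width: 0.574
```

```bash
python3 shot.py wrist w4; python3 shot.py scene s4; python3 - <<'E'
from h import *
plan([567.5,-202.3,250],1.5)
for f,m in(('w3','before'),('w4','lifted')):
    W=cloud(load(f+'.npz'));Q=W[80:220,210:440].reshape(-1,3);Q=Q[~np.isnan(Q[:,0])]
    k=np.linalg.lstsq(np.c_[Q[:,:2],np.ones(len(Q))],Q[:,2],rcond=None)[0]
    print(m,np.degrees(np.arctan(np.hypot(*k[:2]))),np.degrees(np.arctan2(k[1],k[0])),'z at x=600',k@[600,-202.5,1])
E
```

```text
6.3 [ 632.53516696 -199.16393321  386.38025281] [ 0.09521526  0.71044258 -0.69089176 -0.0942018 ]
6.35 [ 942.9983865  -211.12237932  904.06290715] [-0.23700546  0.82500908  0.49183559 -0.14589785]
t 6.35 tcp [ 566.1 -202.3  245.1] yaw 1.57 zaxis [-2.e-03  7.e-04 -1.e+00] ft [-0.7 -0.8 -4.1]
shift [ 0.0014  0.0001 -0.0049] spin 0.07 dist 0.005
before 26.138018126905884 1.5451757579919898 z at x=600 85.77817110289305
lifted 25.96246696494982 1.6471743722486876 z at x=600 254.39590334928866
```

View pics/w4.png

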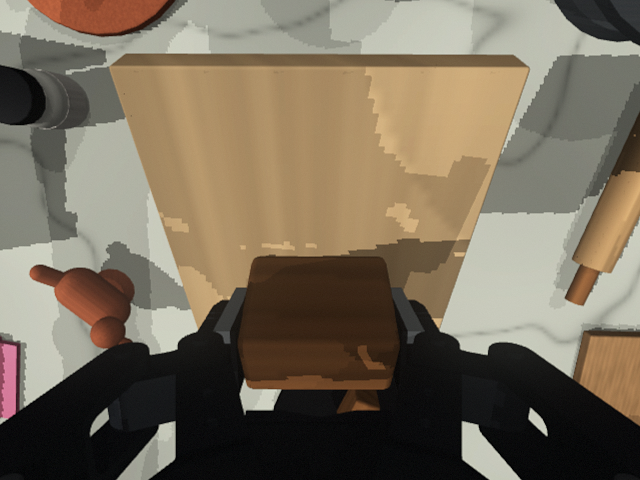

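View pics/s4.png

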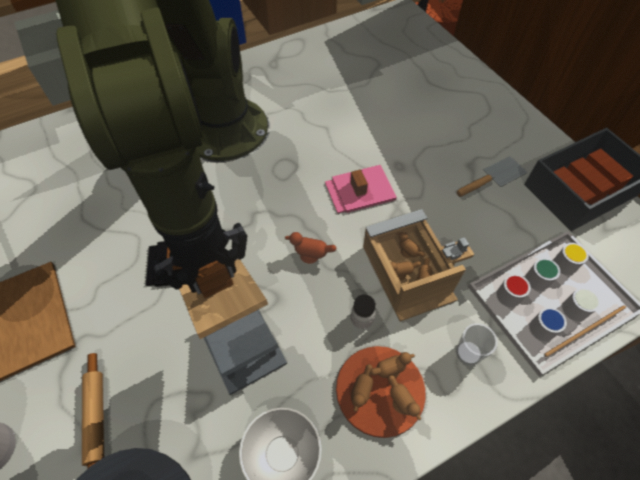

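The scene view shows the lid held at (225,300) over the rest, bird and jar untouched. Next: the lid's pose relative to the TCP, and a wrist look at the box on the way. The held lid will block part of that view.

```bash
python3 - <<'E'
from h import *
from scipy.optimize import least_squares
for f,tcp in(('w3',[566.7,-202.7,76.8]),('w4',[566.1,-202.3,245.2])):
    v=load(f+'.npz');W=cloud(v)
    Q=W[80:220,210:440].reshape(-1,3);Q=Q[~np.isnan(Q[:,0])]
    M=np.array([[65,55,12],[65,-55,12],[-1,25,52],[-1,-25,52],[-29,25,52],[-29,-25,52]],float)
    lp=np.array([(110,67),(529,67),(240,344),(399,344),(244,386),(395,386)],float)
    def r(p):
        R=Rz(p[3])@Ry(-p[4]); L=(Q-p[:3])@R
        return np.r_[(proj(v,lidT(p[:4],M,p[4]))-lp).ravel()*1, np.mean(L[:,2]-12)*3]
    l=least_squares(r,[597,-202,73 if f=='w3' else 241,0.026,.4538])
    print(f,l.x.round(3),np.degrees(l.x[4]),l.fun.round(1))
    g=lidT(l.x[:4],np.array([[-15,0,32.],[-85,0,0]]),l.x[4]); print('grip-tcp, tongue-tcp',(g-tcp).round(1))
E
```

```text
w3 [ 5.97254e+02 -2.00647e+02  6.88220e+01  2.80000e-02  4.79000e-01] 27.463320395948983 [-1.9  1.1  2.1  0.8 -3.9 -1.1  3.8 -1.1  3.7  1.2 -4.   1.2  3.3]
grip-tcp, tongue-tcp [[  2.5   1.3  13.5]
 [-44.8  -0.  -47.2]]
w4 [ 5.96493e+02 -2.00254e+02  2.37151e+02  2.80000e-02  4.77000e-01] 27.312055405939912 [-1.8  1.2  2.1  0.7 -4.  -1.2  3.8 -1.1  3.7  1.1 -4.   1.2  3.1]
grip-tcp, tongue-tcp [[  2.4   1.3  13.5]
 [-45.1  -0.1 -47.1]]
```

```bash
python3 -c "
from h import *
plan([570,-105,420],-7.67)"
```

```text
t 6.35 tcp [ 566.1 -202.3  245.1] yaw 1.57 zaxis [-2.e-03  7.e-04 -1.e+00] ft [-0.7 -0.8 -4.1]
shift [ 0.0063 -0.0973 -0.1749] spin 9.24 dist 0.2
```

Request:
servo_tool([
  [[0,-0.005,-0.015,0.5],[0,-0.015,-0.04,1.5],[0,-0.03,-0.07,3],[0.003,-0.05,-0.105,5],[0.006,-0.07,-0.135,7],[0.006,-0.085,-0.155,8.5],[0.006,-0.094,-0.168,9.2],[0.006,-0.097,-0.175,9.2],[0.006,-0.097,-0.175,9.2],[0.006,-0.097,-0.175,9.2]],
])

```text
t: 7.6
tcp_pos: [569.7, -106.1, 420.4]
orientation: [0.0, 0.998, -0.067, -0.001]
ft_force: [0.6, -0.5, -4.2]
grip_width: 0.578
```

```bash
python3 shot.py wrist w5; python3 shot.py wrist w5;python3 -c "
from h import *
plan([570,-105,420],-7.67)
p=cv2.imread('pics/scene0.png')[200:325,350:480]
cv2.imwrite('pics/s0z.png',cv2.resize(p,None,fx=4.8,fy=4.8,interpolation=2))
"
```

```text
7.65 [ 635.63034168 -113.69432503  561.52027062] [-0.08758673 -0.65235315  0.74597381  0.10142489]
7.7 [ 635.63511035 -113.66517653  561.52137234] [-0.0875627  -0.6523471   0.74597603  0.1014682 ]
t 7.7 tcp [ 569.7 -106.   420.5] yaw -7.68 zaxis [-0.0015  0.     -1.    ] ft [-0.2 -0.4 -3.5]
shift [ 0.0001 -0.001   0.0005] spin -0.01 dist 0.001
```

View pics/w5.png

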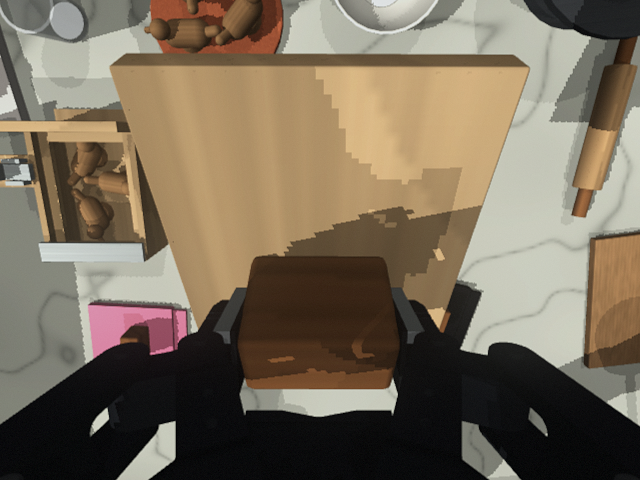

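View pics/s0z.png

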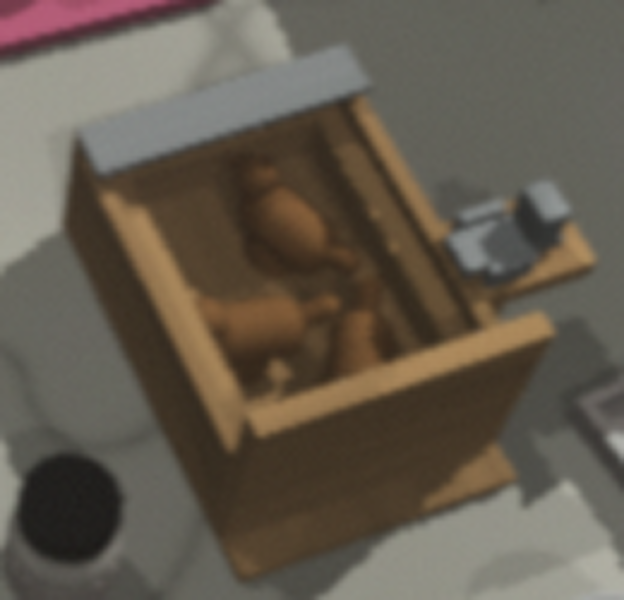

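```bash
python3 -c "
from h import *
p=cv2.imread('pics/w5.png')[95:275,0:190]
cv2.imwrite('pics/w5z.png',cv2.resize(p,None,fx=3.3,fy=3.3,interpolation=2))
"
```

```text
(no output)
```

View pics/w5z.png

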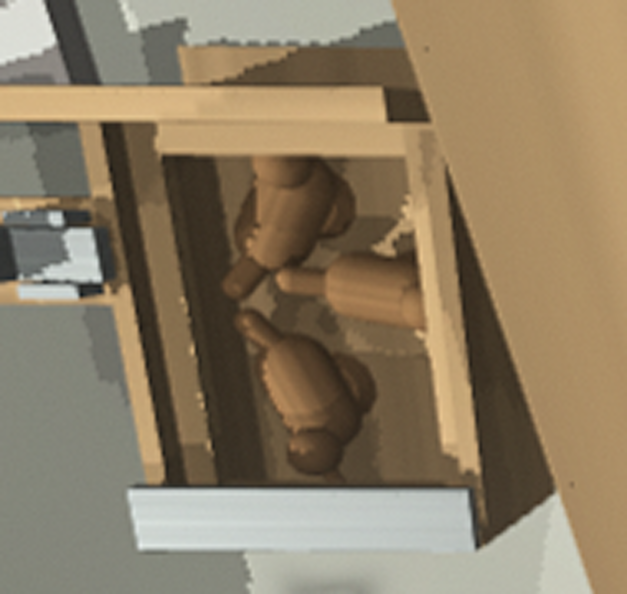

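```bash
python3 - <<'E'
from h import *
from scipy.optimize import least_squares
t=load('top0.npz');s=load('scene0.npz');w=load('w5.npz')
c=lambda L,k,o:(np.array(L,float)+.5)/k-.5+o
obs={'top':(t,BOXM,c([(152,408),(462,452),(455,512),(147,466),(207,57),(517,100)],4,[150,100])),
'scene':(s,np.r_[BOXM[:4],BOXM[4:]],c([(368,88),(105,176),(82,130),(345,45),(552,335),(255,437)],4.8,[350,200])),
'wrist':(w,np.r_[BOXM[:4],BOXM[5:]],c([(128,487),(470,487),(476,549),(138,549),(382,87)],3.3,[0,95]))}
def fn(ns): return lambda p:np.concatenate([(proj(obs[n][0],boxT(p,obs[n][1]))-obs[n][2]).ravel() for n in ns])
for ns in (['top'],['scene'],['wrist'],['top','wrist'],['top','scene','wrist']):
    b=least_squares(fn(ns),[607,185,-.13]);print(ns,b.x.round(2),np.degrees(b.x[2]).round(2),'res',abs(b.fun).max().round(2))
# with free height offset (detects z bias)
for n in obs:
    f=lambda p:(proj(obs[n][0],boxT(p[:3],obs[n][1])+[0,0,p[3]])-obs[n][2]).ravel()
    b=least_squares(f,[607,185,-.13,0]);print(n,b.x.round(2),abs(b.fun).max().round(2))
    W=cloud(obs[n][0]); 
W=cloud(t);print('lip z top',np.nanmedian(W[210:216,200:255,2]))
W=cloud(w);print('lip z wrist',np.nanmedian(W[245:259,45:138,2]))
W=cloud(s);print('lip scene',np.nanmedian(W[222:232,385:415,2]))
E
```

```text
['top'] [ 6.0727e+02  1.8490e+02 -1.3000e-01] -7.67 res 0.82
['scene'] [ 6.1026e+02  1.8664e+02 -1.5000e-01] -8.37 res 1.32
['wrist'] [ 6.0922e+02  1.8689e+02 -1.4000e-01] -7.82 res 1.12
['top', 'wrist'] [ 6.0856e+02  1.8617e+02 -1.4000e-01] -7.77 res 1.5
['top', 'scene', 'wrist'] [ 6.0891e+02  1.8626e+02 -1.4000e-01] -7.89 res 2.05
top [ 6.0824e+02  1.8557e+02 -1.3000e-01 -4.1000e+00] 1.01
scene [ 6.0407e+02  1.9377e+02 -1.4000e-01 -1.4610e+01] 0.73
wrist [ 6.0869e+02  1.8935e+02 -1.4000e-01 -4.0100e+00] 0.57
lip z top 84.66915352281
lip z wrist 82.88610383474347
lip scene 82.05241599674412
```

```bash
cat >> h.py <<'E'
BX=[608.8,186.2,-np.radians(7.85)]
def bw(x,y,z): return boxT(BX,np.array([[x,y,z]],float))[0]
def tongue(off=(-45.9,0,-42.1)):
    from workcell import read_state
    tcp=read_state()['tcp_pos']; q=(tcp-[BX[0],BX[1],0])@Rz(BX[2]); print('tcp in box',q.round(1),'tongue',(q+off).round(1))
E
python3 -c "
from h import *
plan(bw(-39.1,0,300),-7.85)
plan(bw(-39.1,0,160),-7.85)"
```

```text
t 7.7 tcp [ 569.7 -106.   420.5] yaw -7.68 zaxis [-0.0015  0.     -1.    ] ft [-0.2 -0.4 -3.5]
shift [-0.0392 -0.2949  0.1205] spin 0.17 dist 0.321
t 7.7 tcp [ 569.7 -106.   420.5] yaw -7.68 zaxis [-0.0015  0.     -1.    ] ft [-0.2 -0.4 -3.5]
shift [-0.039  -0.2949  0.2605] spin 0.17 dist 0.395
```

Request:
servo_tool([
  [[-0.002,-0.015,0.005,0],[-0.006,-0.045,0.015,0.2],[-0.011,-0.085,0.03,0.2],[-0.017,-0.13,0.05,0.2],[-0.023,-0.175,0.07,0.2],[-0.029,-0.22,0.095,0.2],[-0.034,-0.255,0.12,0.2],[-0.038,-0.28,0.15,0.2],[-0.039,-0.292,0.18,0.2],[-0.039,-0.295,0.21,0.2],[-0.039,-0.295,0.23,0.2],[-0.039,-0.295,0.235,0.2],[-0.039,-0.295,0.235,0.2],[-0.039,-0.295,0.235,0.2]],
])

```text
t: 9.45
tcp_pos: [570.9, 192.8, 187.4]
orientation: [-0.0, 0.998, -0.068, 0.001]
ft_force: [-0.3, -0.4, -3.4]
grip_width: 0.572
```

```bash
python3 shot.py top t6; python3 shot.py wrist w6;python3 -c "
from h import *
plan(bw(-39.1,0,160),-7.85); tongue()
a=cv2.imread('pics/t6.png')[90:250,130:330];b=cv2.imread('pics/w6.png')
cv2.imwrite('pics/t6z.png',cv2.resize(a,None,fx=3.7,fy=3.7,interpolation=2))
"
```

```text
9.5 [ 353.03651375   35.20958345 1037.63732741] [-0.05227451  0.71065432 -0.69955312  0.05350934]
9.55 [636.37494447 184.71987685 328.71101906] [-0.08594953 -0.65153355  0.74696731  0.10077972]
t 9.55 tcp [570.9 192.5 187.3] yaw -7.84 zaxis [ 1.6e-03  6.0e-04 -1.0e+00] ft [-0.5  0.4 -3.1]
shift [-0.0007  0.0011  0.0273] spin 0.01 dist 0.027
tcp in box [-38.4   1.1 187.3] tongue [-84.3   1.1 145.2]
```

View pics/t6z.png

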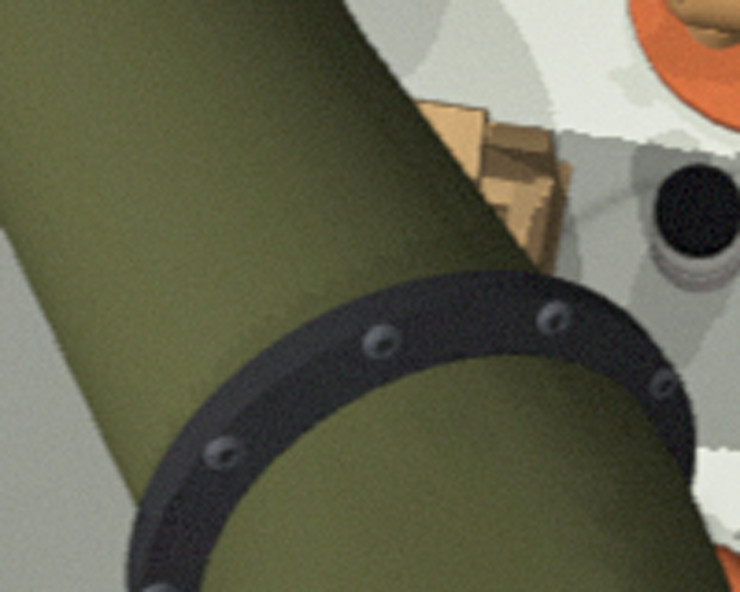

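View pics/w6.png

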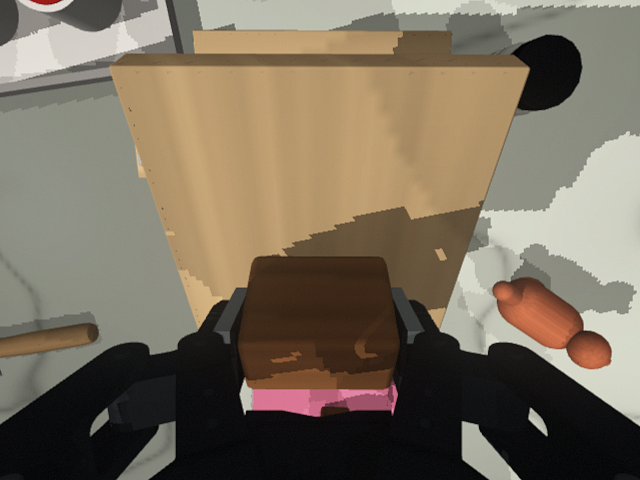

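The top camera is blocked by the arm. The wrist view shows the lid far edge at u=110–529 and a box edge behind it at u=195–451. I'll check that edge for lateral alignment.

```bash
python3 - <<'E'
from h import *
v=load('w6.npz');W=cloud(v);print(v['K'][0],v['d'][42,[200,260,320,440]],W[42,[200,440]].round(1))
g=cv2.cvtColor(v['p'],cv2.COLOR_RGB2GRAY).astype(int)
print(g[40,185:205],g[40,440:460])
# box y of edges
for u in(194.5,451.5):
    for z in (W[42,200:440,2][~np.isnan(W[42,200:440,2])].mean(),):
        r=rot(v['R'])@np.array([(u-v['K'][0,2])/v['K'][0,0],(40-v['K'][1,2])/v['K'][1,1],1]);k=(z-v['xyz'][2])/r[2];P=v['xyz']+k*r
        print(z,P.round(1),((P-[BX[0],BX[1],0])@Rz(BX[2])).round(1))
for u in(110,529):
    P=np.nanmedian(W[68:72,min(u+8,515):u+14 if u<300 else 524],axis=(0,1));
    z=P[2];r=rot(v['R'])@np.array([(u-v['K'][0,2])/v['K'][0,0],(67-v['K'][1,2])/v['K'][1,1],1]);k=(z-v['xyz'][2])/r[2];P=v['xyz']+k*r
    print('lid',P.round(1),((P-[BX[0],BX[1],0])@Rz(BX[2])).round(1))
E
python3 shot.py scene s6
```

```text
[386.54373289   0.         318.20805665] [199.99806 200.24902 200.37782 201.1544 ] [[690.2 239.7 109.2]
 [673.5 116.3 107.5]]
[109 111 110 108 111 109 109 100 114 173 165 165 164 162 165 164 166 167
 165 165] [ 87  85  87  87  86  87  87  87  87  87  82  88 105 106 105 104 102 101
 101 101]
108.64016610823936 [691.6 242.5 108.6] [ 74.4  67.  108.6]
108.64016610823936 [673.4 110.7 108.6] [ 74.3 -66.  108.6]
lid [660.4 236.4 220.2] [ 44.2  56.7 220.2]
lid [645.5 128.6 220. ] [ 44.3 -52.1 220. ]
9.6 [ 942.9983865  -211.12237932  904.06290715] [-0.23700546  0.82500908  0.49183559 -0.14589785]
```

View pics/s6.png

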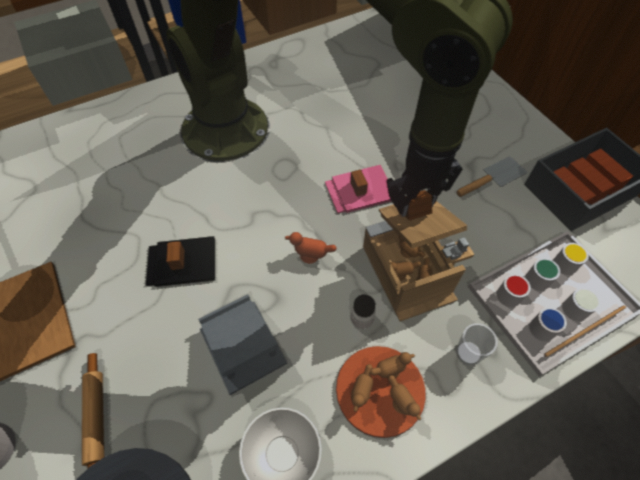

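Lateral shift is about −1.6 mm. The predicted tongue position agrees with the depth reading to within about 1 mm. I'll lower to just above the lip and touch its top lightly, to get an accurate height reference.

Request:
servo_tool([
  [[0,0.0016,0.01,0],[0,0.0016,0.025,0],[0,0.0016,0.04,0],[0,0.0016,0.05,0],[0,0.0016,0.054,0],[0,0.0016,0.054,0],[0,0.0016,0.054,0],[0,0.0016,0.054,0]],
])

```text
t: 10.6
tcp_pos: [570.5, 190.9, 132.8]
orientation: [-0.0, 0.998, -0.068, 0.0]
ft_force: [0.6, -0.5, -4.0]
grip_width: 0.579
```

```bash
python3 -c "
from h import *
plan(bw(-39.1,-.5,126),-7.85); tongue()"; python3 shot.py scene s7; python3 -c "
import cv2
p=cv2.imread('pics/s7.png')[170:330,350:490]
cv2.imwrite('pics/s7z.png',cv2.resize(p,None,fx=3.7,fy=3.7,interpolation=2))"
```

```text
t 10.6 tcp [570.5 190.9 132.8] yaw -7.83 zaxis [ 8.e-04  3.e-04 -1.e+00] ft [ 0.6 -0.5 -4. ]
shift [-0.0005 -0.0001  0.0068] spin 0.02 dist 0.007
tcp in box [-38.6  -0.6 132.8] tongue [-84.5  -0.6  90.7]
10.65 [ 942.9983865  -211.12237932  904.06290715] [-0.23700546  0.82500908  0.49183559 -0.14589785]
```

View pics/s7z.png

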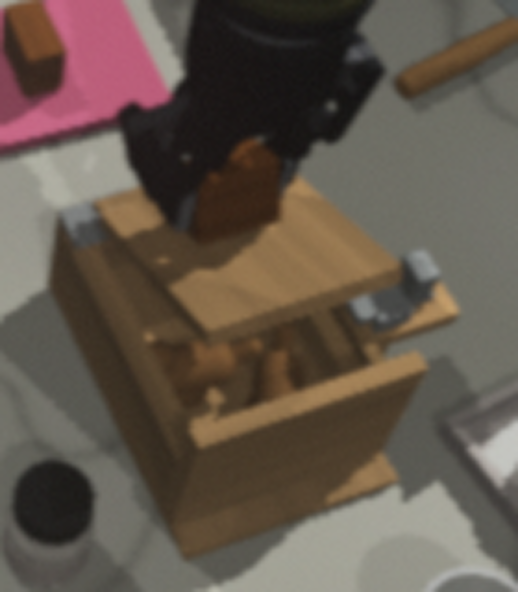

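The tongue hovers over the lip. Probing downward.

Request:
servo_tool([
  [[0,0,0.002,0],[0,0,0.004,0],[0,0,0.004,0]],
])

```text
t: 11.02
tcp_pos: [570.1, 190.6, 128.0]
orientation: [0.0, 0.998, -0.068, -0.0]
ft_force: [0.5, -0.7, -3.7]
grip_width: 0.579
```

Request:
servo_tool([
  [[0,0,0.001,0],[0,0,0.0015,0],[0,0,0.0015,0]],
])

```text
t: 11.4
tcp_pos: [570.2, 190.7, 126.8]
orientation: [0.0, 0.998, -0.068, -0.0]
ft_force: [-0.3, 0.2, -4.5]
grip_width: 0.577
```

Request:
servo_tool([
  [[0,0,0.001,0],[0,0,0.001,0],[0,0,0.001,0]],
])

```text
t: 11.78
tcp_pos: [570.3, 190.7, 125.8]
orientation: [-0.0, 0.998, -0.068, -0.0]
ft_force: [-0.5, 0.4, -3.1]
grip_width: 0.575
```

Request:
servo_tool([
  [[0,0,0.001,0],[0,0,0.001,0],[0,0,0.001,0]],
])

```text
t: 12.15
tcp_pos: [570.5, 190.7, 125.4]
orientation: [-0.0, 0.998, -0.068, 0.0]
ft_force: [-0.4, -1.5, 4.9]
grip_width: 0.571
```

Request:
servo_tool([
  [[0,0,0.001,0],[0,0,0.001,0],[0,0,0.001,0]],
])

```text
t: 12.52
tcp_pos: [570.8, 190.7, 125.2]
orientation: [-0.0, 0.998, -0.068, 0.001]
ft_force: [-1.4, -2.1, 12.6]
grip_width: 0.579
```

Contact with the lip top at TCP z≈125.5, so the tongue offset is −41.5 mm, within 0.6 mm of the estimate. Backing up and forward, then checking the lid angle.

Request:
servo_tool([
  [[0,0,-0.006,0],[0,0,-0.012,0],[0.01,0,-0.012,0],[0.0245,0,-0.012,0],[0.0245,0,-0.012,0],[0.0245,0,-0.012,0],[0.0245,0,-0.012,0]],
])

```text
t: 13.4
tcp_pos: [594.1, 187.6, 135.7]
orientation: [-0.0, 0.998, -0.068, -0.0]
ft_force: [-0.0, -1.0, -4.9]
grip_width: 0.571
```

```bash
python3 shot.py wrist w8; python3 - <<'E'
from h import *
plan(bw(-60+45.9,-.5,64+41.5),-7.85); tongue((-45.9,0,-41.5))
for f in ['w6','w8']:
    W=cloud(load(f+'.npz'));Q=W[80:220,210:440].reshape(-1,3);Q=Q[~np.isnan(Q[:,0])]
    k=np.linalg.lstsq(np.c_[Q[:,:2],np.ones(len(Q))],Q[:,2],rcond=None)[0]
    print(f,np.degrees(np.arctan(np.hypot(*k[:2]))),np.degrees(np.arctan2(k[1],k[0])))
a,b=cv2.imread('pics/w6.png'),cv2.imread('pics/w8.png')
E
```

```text
13.45 [659.87259217 179.77401408 276.84049093] [-0.08706714 -0.65158759  0.74672741  0.10124768]
t 13.45 tcp [594.2 187.5 135.8] yaw -7.81 zaxis [-3.e-04  0.e+00 -1.e+00] ft [-0.1 -0.6 -3.8]
shift [ 0.0006 -0.0002  0.0303] spin 0.04 dist 0.03
tcp in box [-14.7  -0.7 135.8] tongue [-60.6  -0.7  94.3]
w6 26.168184272684954 -7.75440682482185
w8 26.016143945487347 -7.812045573848288
```

View pics/w8.png

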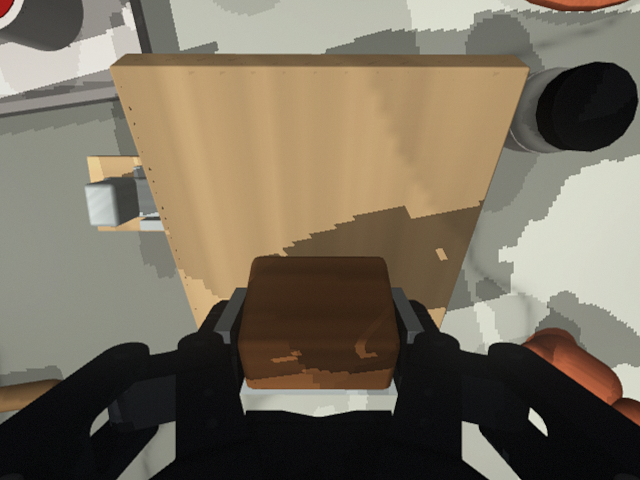

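Angle still 26.0°. Lowering the tongue in front of the lip edge, then sliding it under.

Request:
servo_tool([
  [[0,0,0.006,0],[0,0,0.013,0],[0,0,0.02,0],[0,0,0.026,0],[0,0,0.0295,0],[0,0,0.0295,0],[0,0,0.0295,0],[0,0,0.0295,0]],
])

```text
t: 14.45
tcp_pos: [594.7, 187.5, 106.6]
orientation: [-0.0, 0.998, -0.068, 0.0]
ft_force: [-0.1, -0.1, -4.3]
grip_width: 0.574
```

```bash
python3 -c "
from h import *
plan(bw(-80+45.9,-.5,63.5+41.5),-7.85); tongue((-45.9,0,-41.5))"
```

```text
t 14.45 tcp [594.7 187.5 106.6] yaw -7.83 zaxis [ 5.e-04  2.e-04 -1.e+00] ft [-0.1 -0.1 -4.3]
shift [-0.0199 -0.0002  0.0015] spin 0.02 dist 0.02
tcp in box [-14.2  -0.7 106.6] tongue [-60.1  -0.7  65.1]
```

Request:
servo_tool([
  [[-0.002,0,0.0015,0],[-0.006,0,0.0018,0],[-0.01,0,0.0018,0],[-0.014,0,0.0018,0],[-0.014,0,0.0018,0],[-0.014,0,0.0018,0]],
])

```text
t: 15.2
tcp_pos: [580.8, 189.3, 104.6]
orientation: [-0.0, 0.998, -0.068, 0.0]
ft_force: [0.2, -0.4, -3.7]
grip_width: 0.576
```

Request:
servo_tool([
  [[-0.002,0,0,0],[-0.004,0,0,0],[-0.006,0,0,0],[-0.006,0,0,0],[-0.006,0,0,0]],
])

```text
t: 15.82
tcp_pos: [574.8, 190.1, 104.5]
orientation: [-0.0, 0.998, -0.068, 0.0]
ft_force: [0.3, 0.0, -3.9]
grip_width: 0.573
```

```bash
python3 -c "
from h import *
plan(bw(-80+45.9,-.5,63.5+41.5),-7.85); tongue((-45.9,0,-41.5))";python3 shot.py scene s9; python3 -c "
import cv2
p=cv2.imread('pics/s9.png')[170:330,350:490]
cv2.imwrite('pics/s9z.png',cv2.resize(p,None,fx=3.7,fy=3.7,interpolation=2))"
```

```text
t 15.825 tcp [574.8 190.1 104.5] yaw -7.83 zaxis [ 1.e-04  0.e+00 -1.e+00] ft [ 0.3  0.  -3.9]
shift [ 0.0001 -0.0003 -0.0005] spin 0.02 dist 0.001
tcp in box [-34.2  -0.8 104.5] tongue [-80.1  -0.8  63. ]
15.875 [ 942.9983865  -211.12237932  904.06290715] [-0.23700546  0.82500908  0.49183559 -0.14589785]
```

View pics/s9z.png

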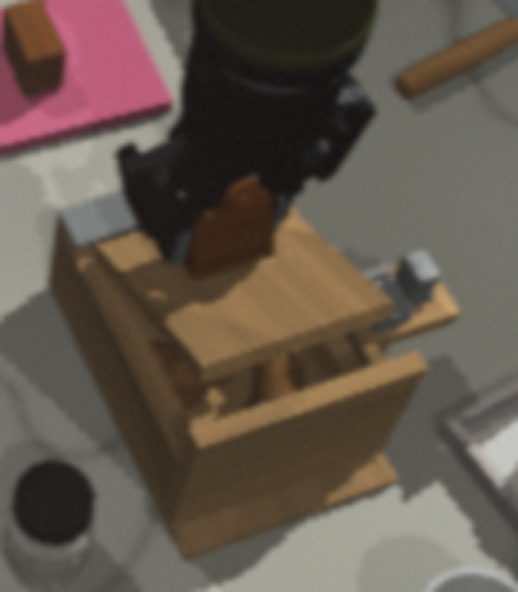

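The scene view shows the tongue under the lip and the lid slanting up to the back board. Next I'll compute swing waypoints for a loosened grip.

```bash
python3 - <<'E'
import numpy as np
P=np.array([68.4,35.6]); t0=np.array([-34.2,104.5])
prev=None
for th,Tx,Tz in [(26,-80.1,63),(26,-81.5,61.5),(26,-81.5,60.3),(22,-82,60),(18,-82.5,60),(14,-83.3,60),(10,-84,60),(7,-84.7,60),(4,-85,60),(2,-85,60),(0,-85,60)]:
    a=np.radians(th);c,s=np.cos(a),np.sin(a)
    tcp=np.array([Tx,Tz])+[P[0]*c-P[1]*s,P[0]*s+P[1]*c-20.5]
    print(th,tcp.round(1),'shift from now dx,dz(down)',((tcp-t0)*[1,-1]).round(1), 'far edge top x',round(Tx+150*c,1),'panel corner',round(Tx+20*c-12*s,1),round(Tz+20*s+12*c,1))
E
```

```text
26 [-34.2 104.5] shift from now dx,dz(down) [-0.  0.] far edge top x 54.7 panel corner -67.4 82.6
26 [-35.6 103. ] shift from now dx,dz(down) [-1.4  1.5] far edge top x 53.3 panel corner -68.8 81.1
26 [-35.6 101.8] shift from now dx,dz(down) [-1.4  2.7] far edge top x 53.3 panel corner -68.8 79.9
22 [-31.9  98.1] shift from now dx,dz(down) [2.3 6.4] far edge top x 57.1 panel corner -68.0 78.6
18 [-28.4  94.5] shift from now dx,dz(down) [ 5.8 10. ] far edge top x 60.2 panel corner -67.2 77.6
14 [-25.5  90.6] shift from now dx,dz(down) [ 8.7 13.9] far edge top x 62.2 panel corner -66.8 76.5
10 [-22.8  86.4] shift from now dx,dz(down) [11.4 18.1] far edge top x 63.7 panel corner -66.4 75.3
7 [-21.1  83.2] shift from now dx,dz(down) [13.1 21.3] far edge top x 64.2 panel corner -66.3 74.3
4 [-19.2  79.8] shift from now dx,dz(down) [15.  24.7] far edge top x 64.6 panel corner -65.9 73.4
2 [-17.9  77.5] shift from now dx,dz(down) [16.3 27. ] far edge top x 64.9 panel corner -65.4 72.7
0 [-16.6  75.1] shift from now dx,dz(down) [17.6 29.4] far edge top x 65.0 panel corner -65.0 72.0
```

Request:
servo_tool([
  [[-0.0005,0,0.0003,0],[-0.001,0,0.0008,0],[-0.0014,0,0.001,0],[-0.0014,0,0.001,0]],
])

```text
t: 16.38
tcp_pos: [573.3, 190.3, 103.5]
orientation: [-0.0, 0.998, -0.068, -0.0]
ft_force: [0.4, -0.2, -3.7]
grip_width: 0.576
```

Request:
servo_tool([
  [[0,0,0,0],[0,0,0.0008,0],[0,0,0.0016,0],[0.001,0,0.0028,0],[0.0025,0,0.0042,0],[0.0038,0,0.0054,0],[0.0038,0,0.0054,0],[0.0038,0,0.0054,0]],
], fingers=0.03, grip_force=35)

```text
t: 17.38
tcp_pos: [577.1, 190.0, 98.8]
orientation: [-0.0, 0.998, -0.068, 0.0]
ft_force: [-1.8, -0.5, 5.2]
grip_width: 0.574
```

```bash
cat > chk.py <<'E'
import sys
from h import *
f=sys.argv[1]
tongue((-45.9,0,-41.5))
W=cloud(load(f+'.npz'));Q=W[90:220,230:420].reshape(-1,3);Q=Q[~np.isnan(Q[:,0])]
for _ in range(4):
    k=np.linalg.lstsq(np.c_[Q[:,:2],np.ones(len(Q))],Q[:,2],rcond=None)[0];r=Q[:,2]-np.c_[Q[:,:2],np.ones(len(Q))]@k;Q=Q[abs(r)<6]
print('slant',np.degrees(np.arctan(np.hypot(*k[:2]))).round(2),'dir',np.degrees(np.arctan2(k[1],k[0])).round(1),'roll about x',np.degrees(np.arctan(k[:2]@[np.sin(np.radians(7.85)),np.cos(np.radians(7.85))])).round(2))
print('panel top z at box x=20',(k@[*bw(20,0,0)[:2],1]).round(1),'x=60',(k@[*bw(60,0,0)[:2],1]).round(1))
E
python3 shot.py wrist w10; python3 chk.py w10; python3 chk.py w8
```

```text
17.425 [642.74381175 182.11586955 240.07470275] [-0.08659676 -0.65147292  0.74691609  0.10099695]
tcp in box [-31.9  -0.6  98.8] tongue [-77.8  -0.6  57.3]
slant 22.9 dir -7.7 roll about x 0.05
panel top z at box x=20 114.3 x=60 131.2
tcp in box [-31.9  -0.6  98.8] tongue [-77.8  -0.6  57.3]
slant 26.03 dir -7.8 roll about x 0.01
panel top z at box x=20 145.3 x=60 164.9
```

View pics/w10.png

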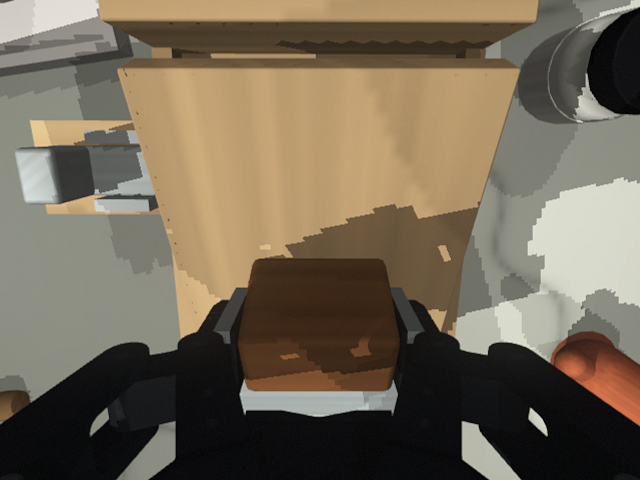

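The swing works: slant 22.9°, pivoting in the grip. The lid is centred between the back-board ends (u=98 and 536 against 119 and 520). Continuing.

Request:
servo_tool([
  [[0.0012,0,0.0012,0],[0.0024,0,0.0024,0],[0.0035,0,0.0036,0],[0.0045,0,0.0049,0],[0.0055,0,0.0062,0],[0.0064,0,0.0075,0],[0.0073,0,0.0089,0],[0.0082,0,0.0103,0],[0.0091,0,0.0117,0],[0.0091,0,0.0117,0],[0.0091,0,0.0117,0]],
])

```text
t: 18.8
tcp_pos: [588.3, 188.4, 88.0]
orientation: [-0.0, 0.998, -0.069, 0.002]
ft_force: [1.2, -2.3, 8.0]
grip_width: 0.573
```

```bash
python3 shot.py wrist w11; python3 chk.py w11
```

```text
18.85 [653.28691654 180.46399156 229.5078613 ] [-0.0849229  -0.65139508  0.74732621  0.09988041]
tcp in box [-20.7  -0.7  88. ] tongue [-66.6  -0.7  46.5]
slant 12.17 dir -7.3 roll about x 0.12
panel top z at box x=20 92.5 x=60 101.2
```

View pics/w11.png

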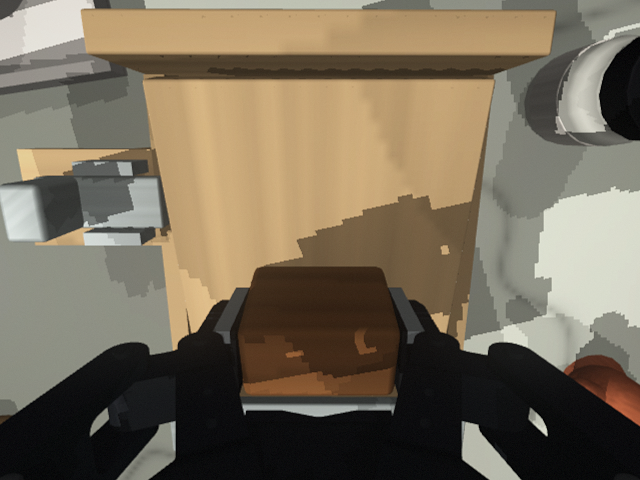

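Slant is 12.2°. TCP x is about 2 mm further forward than planned, so I'll correct backwards while continuing.

Request:
servo_tool([
  [[-0.001,0,0,0],[-0.002,0,0,0],[-0.003,0,0.0005,0],[-0.0028,0,0.0015,0],[-0.0022,0,0.0025,0],[-0.0015,0,0.0035,0],[-0.001,0,0.0045,0],[-0.0005,0,0.0055,0],[0.0001,0,0.0065,0],[0.0001,0,0.0065,0]],
])

```text
t: 20.1
tcp_pos: [591.0, 188.4, 82.9]
orientation: [-0.001, 0.998, -0.069, 0.005]
ft_force: [7.1, -2.2, 12.4]
grip_width: 0.575
```

```bash
python3 shot.py wrist w12; python3 chk.py w12
```

```text
20.15 [655.31429223 180.23777917 224.79977019] [-0.08255652 -0.65138657  0.74777631  0.09854209]
tcp in box [-17.9  -0.3  82.9] tongue [-63.8  -0.3  41.4]
slant 7.78 dir -6.8 roll about x 0.14
panel top z at box x=20 84.5 x=60 90.0
```

View pics/w12.png

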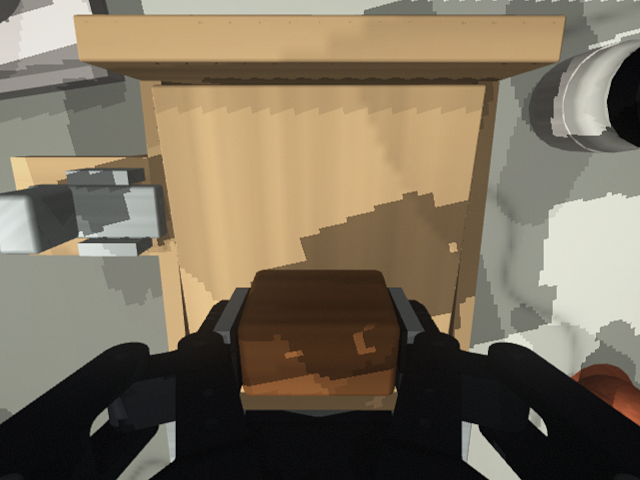

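Wrist force is +7 N in x and the TCP is about 5 mm forward of its command, so something resists the backward slide. I'll measure the lid's x relative to the back board.

```bash
python3 - <<'E'
from h import *
for f in('w10','w11','w12'):
    v=load(f+'.npz');W=cloud(v)
    B=(W-[BX[0],BX[1],0])@Rz(BX[2])
    for u in(280,350):
        print(f,u,' '.join('%d:(%.0f,%.0f)'%(r,B[r,u,0],B[r,u,2]) for r in range(4,100,4)))
E
python3 -c "
import cv2
p=cv2.imread('pics/w12.png')
cv2.imwrite('pics/w12z.png',cv2.resize(p[0:120,60:240],None,fx=4.4,fy=4.4,interpolation=2))"
```

```text
w10 280 4:(72,109) 8:(71,108) 12:(70,108) 16:(69,109) 20:(68,108) 24:(67,105) 28:(67,101) 32:(67,95) 36:(67,90) 40:(68,82) 44:(67,78) 48:(67,69) 52:(67,61) 56:(66,59) 60:(54,120) 64:(53,125) 68:(51,128) 72:(50,127) 76:(49,126) 80:(48,127) 84:(47,125) 88:(46,126) 92:(45,125) 96:(44,124)
w10 350 4:(72,108) 8:(71,109) 12:(70,108) 16:(69,109) 20:(68,109) 24:(67,105) 28:(67,100) 32:(67,96) 36:(68,88) 40:(67,83) 44:(68,75) 48:(67,70) 52:(68,60) 56:(66,60) 60:(54,120) 64:(53,124) 68:(51,128) 72:(50,127) 76:(49,127) 80:(48,126) 84:(47,125) 88:(46,126) 92:(45,125) 96:(44,123)
w11 280 4:(112,-0) 8:(110,-1) 12:(78,109) 16:(77,110) 20:(76,109) 24:(75,109) 28:(74,109) 32:(73,108) 36:(72,110) 40:(71,109) 44:(70,108) 48:(69,108) 52:(68,108) 56:(67,106) 60:(67,99) 64:(67,93) 68:(67,84) 72:(68,74) 76:(64,93) 80:(61,101) 84:(60,101) 88:(59,101) 92:(58,102) 96:(57,101)
w11 350 4:(112,-1) 8:(110,-2) 12:(78,109) 16:(77,110) 20:(76,109) 24:(75,108) 28:(74,109) 32:(73,108) 36:(72,108) 40:(71,108) 44:(70,108) 48:(69,110) 52:(68,108) 56:(67,106) 60:(67,100) 64:(67,92) 68:(67,84) 72:(67,74) 76:(63,94) 80:(61,101) 84:(60,101) 88:(59,101) 92:(58,101) 96:(57,102)
w12 280 4:(114,-2) 8:(112,-1) 12:(110,-1) 16:(78,109) 20:(78,107) 24:(77,109) 28:(75,109) 32:(74,110) 36:(73,110) 40:(72,110) 44:(72,109) 48:(71,108) 52:(70,108) 56:(69,109) 60:(68,108) 64:(67,103) 68:(67,97) 72:(67,90) 76:(67,81) 80:(67,72) 84:(64,91) 88:(62,90) 92:(61,90) 96:(nan,nan)
w12 350 4:(114,-0) 8:(112,-1) 12:(110,-2) 16:(79,107) 20:(77,109) 24:(76,109) 28:(76,109) 32:(75,109) 36:(73,109) 40:(73,108) 44:(71,110) 48:(71,108) 52:(70,108) 56:(69,108) 60:(68,108) 64:(67,105) 68:(67,98) 72:(67,90) 76:(67,81) 80:(67,72) 84:(64,90) 88:(62,89) 92:(61,90) 96:(60,89)
```

View pics/w12z.png

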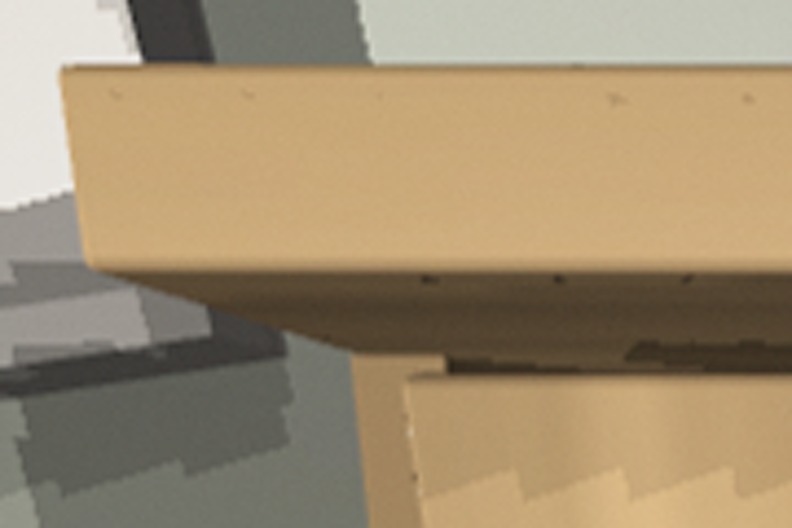

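The far edge sits at box x≈63.5 and the tongue tip at ≈(−83.5, 60), so the resistance is just friction on the ledge. Continuing down.

Request:
servo_tool([
  [[0,0,0.001,0],[0,0,0.002,0],[0.0005,0,0.003,0],[0.001,0,0.004,0],[0.001,0,0.005,0],[0.0015,0,0.006,0],[0.0015,0,0.006,0]],
])

```text
t: 21.02
tcp_pos: [593.1, 188.5, 77.0]
orientation: [-0.001, 0.998, -0.069, 0.005]
ft_force: [8.0, -1.6, 11.7]
grip_width: 0.578
```

```bash
python3 shot.py wrist w13; python3 chk.py w13
```

```text
21.075 [657.17937566 180.20078541 218.94856286] [-0.08201085 -0.65144458  0.7478005   0.09843063]
tcp in box [-15.9   0.1  77. ] tongue [-61.8   0.1  35.5]
slant 2.82 dir -5.0 roll about x 0.14
panel top z at box x=20 75.6 x=60 77.6
```

Request:
servo_tool([
  [[0,0,0.001,0],[0.0005,0,0.002,0],[0.0005,0,0.003,0],[0.0005,0,0.004,0],[0.0005,0,0.004,0]],
])

```text
t: 21.7
tcp_pos: [593.5, 188.5, 73.6]
orientation: [-0.001, 0.998, -0.069, 0.005]
ft_force: [4.7, -3.3, 16.1]
grip_width: 0.576
```

```bash
python3 shot.py wrist w14; python3 chk.py w14
```

```text
21.75 [657.57311127 180.29052897 215.53716722] [-0.08191982 -0.65158642  0.74770875  0.09826447]
tcp in box [-15.5   0.2  73.6] tongue [-61.4   0.2  32.1]
slant 0.14 dir 57.6 roll about x 0.13
panel top z at box x=20 70.6 x=60 70.6
```

View pics/w14.png

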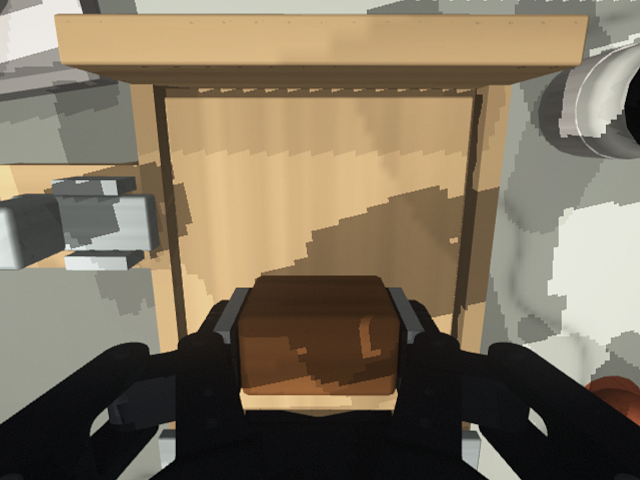

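The lid lies flat: slant 0.14°, panel top at about 72 mm after bias, side gaps even (u=155–165 and 472–482). Releasing.

Request:
servo_tool([
  [[0,0,0,0],[0,0,0,0],[0,0,0,0],[0,0,0,0],[0,0,0,0],[0,0,0,0]],
], fingers=0.0854, grip_force=20)

```text
t: 22.5
tcp_pos: [588.2, 188.3, 69.8]
orientation: [0.0, 0.998, -0.068, -0.0]
ft_force: [-0.6, 0.6, -0.1]
grip_width: 0.999
```

Request:
servo_tool([
  [[0,0,-0.01,0],[0,0,-0.03,0],[0,0,-0.07,0],[0,0,-0.12,0],[0,0,-0.16,0],[0,0,-0.16,0],[0,0,-0.16,0]],
])

```text
t: 23.38
tcp_pos: [587.9, 188.0, 229.8]
orientation: [0.0, 0.998, -0.068, -0.0]
ft_force: [-1.0, -0.5, -0.3]
grip_width: 0.999
```

```bash
python3 shot.py wrist w15; python3 -c "
from h import *
plan(bw(20,140,180),-7.85)
W=cloud(load('w15.npz'));B=(W-[BX[0],BX[1],0])@Rz(BX[2])
m=(abs(B[...,0]-25)<33)&(abs(B[...,1])<48)&(B[...,2]>50)&(B[...,2]<85);Q=B[m]
k=np.linalg.lstsq(np.c_[Q[:,:2],np.ones(len(Q))],Q[:,2],rcond=None)[0];print(np.degrees(k[:2]),k[2],m.sum())
"
```

```text
23.425 [653.56761544 180.27057218 371.10740035] [-0.08694756 -0.6514483   0.74689752  0.10099173]
t 23.425 tcp [587.6 187.9 229.1] yaw -7.83 zaxis [-1.5e-03 -7.0e-04 -1.0e+00] ft [-0.2  0.2 -0.2]
shift [ 0.0414 -0.1412  0.0489] spin 0.02 dist 0.155
[-0.63683798  0.11892891] 70.98021474981076 10751
```

View pics/w15.png

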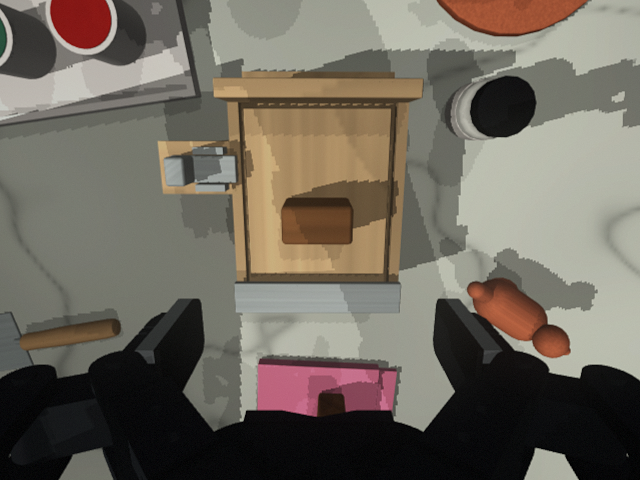

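The lid is seated and the handle is free at (317,220). The bolt knob is at (175,170). Measuring the knob.

```bash
python3 -c "
from h import *
W=cloud(load('w15.npz'));B=(W-[BX[0],BX[1],0])@Rz(BX[2])
m=(abs(B[...,0]-20)<30)&(abs(B[...,1]-95)<40)&(B[...,2]>97)&(B[...,2]<115);r,c=np.where(m);Q=B[m]
print(m.sum(),r.min(),r.max(),c.min(),c.max(),Q.min(0).round(1),Q.max(0).round(1),np.median(Q,0).round(1))
plan(bw(20,135,180),-7.85);plan(bw(20,135,93),-7.85)
p=cv2.imread('pics/w15.png');cv2.imwrite('pics/w15z.png',cv2.resize(p[130:210,145:265],None,fx=6,fy=6,interpolation=2))
"
```

```text
659 156 185 164 187 [10.  92.3 97.1] [ 30.  106.7 105.8] [ 20.1  98.4 103.4]
t 23.425 tcp [587.6 187.9 229.1] yaw -7.83 zaxis [-1.5e-03 -7.0e-04 -1.0e+00] ft [-0.2  0.2 -0.2]
shift [ 0.0414 -0.1362  0.0489] spin 0.02 dist 0.151
t 23.425 tcp [587.6 187.9 229.1] yaw -7.83 zaxis [-1.5e-03 -7.0e-04 -1.0e+00] ft [-0.2  0.2 -0.2]
shift [ 0.0415 -0.1363  0.1359] spin 0.02 dist 0.197
```

View pics/w15z.png

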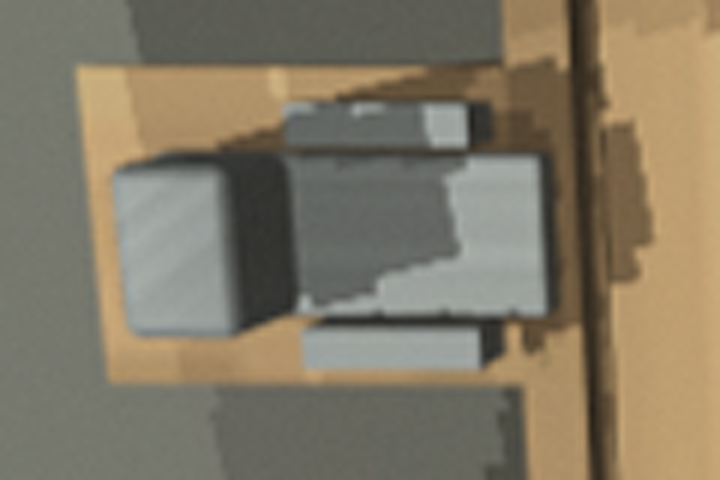

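The knob is where expected (box x 10–30, y 93–107 mm). Closing the fingers and going down on its +y side.

Request:
servo_tool([
  [[0.01,-0.03,0,0],[0.02,-0.07,0,0],[0.03,-0.11,0,0],[0.038,-0.135,0.02,0],[0.0414,-0.146,0.05,0],[0.0414,-0.1462,0.08,0],[0.0414,-0.1462,0.11,0],[0.0414,-0.1462,0.13,0],[0.0414,-0.1462,0.136,0],[0.0414,-0.1462,0.136,0],[0.0414,-0.1462,0.136,0]],
], fingers=0.0)

```text
t: 24.8
tcp_pos: [649.5, 327.8, 94.8]
orientation: [-0.0, 0.998, -0.068, 0.001]
ft_force: [-0.2, 0.9, 0.9]
grip_width: 0.003
```

```bash
python3 shot.py wrist w16; python3 -c "
from h import *
plan(bw(20,120,93),-7.85);tongue()
"
```

```text
24.85 [715.05620682 319.87172805 236.14197494] [-0.08615205 -0.65154572  0.74690712  0.10097403]
t 24.85 tcp [649.6 327.8  95. ] yaw -7.83 zaxis [ 1.4e-03  8.0e-04 -1.0e+00] ft [ 1.1 -0.5  1. ]
shift [-0.0011  0.0258  0.0019] spin 0.02 dist 0.026
tcp in box [ 21.1 145.8  95. ] tongue [-24.8 145.8  52.9]
```

View pics/w16.png

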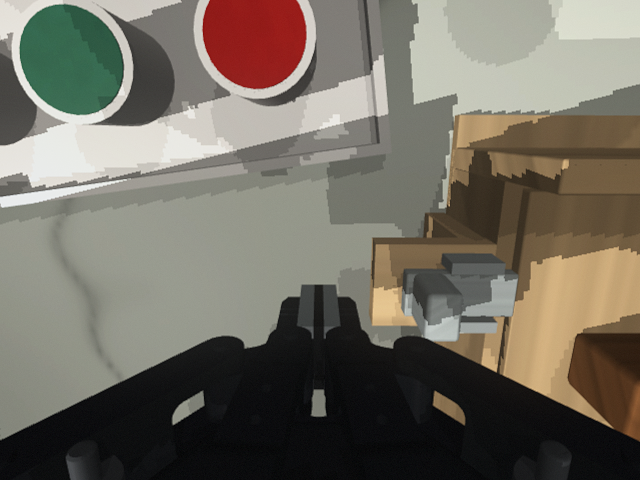

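Request:
servo_tool([
  [[-0.001,0.006,0.001,0],[-0.001,0.012,0.001,0],[-0.001,0.018,0.001,0],[-0.001,0.023,0.001,0],[-0.001,0.027,0.001,0],[-0.001,0.031,0.001,0],[-0.001,0.035,0.001,0],[-0.001,0.039,0.001,0],[-0.001,0.042,0.001,0],[-0.001,0.042,0.001,0]],
])

```text
t: 26.1
tcp_pos: [642.3, 285.4, 92.9]
orientation: [0.0, 0.998, -0.068, -0.0]
ft_force: [-0.0, -0.0, 0.2]
grip_width: -0.001
```

```bash
python3 shot.py wrist w17; python3 -c "
from h import *
tongue()
W=cloud(load('w17.npz'));B=(W-[BX[0],BX[1],0])@Rz(BX[2])
m=(abs(B[...,0]-20)<14)&(abs(B[...,1]-85)<40)&(B[...,2]>100)&(B[...,2]<108);Q=B[m]
print(m.sum(),Q.min(0).round(1),Q.max(0).round(1))
"
```

```text
26.15 [708.03660112 277.65881493 234.1133106 ] [-0.08713636 -0.65128446  0.74702252  0.10096123]
tcp in box [ 19.6 102.9  92.8] tongue [-26.3 102.9  50.7]
2270 [ 10.1  76.4 100. ] [ 30.6 117.7 108. ]
```

View pics/w17.png

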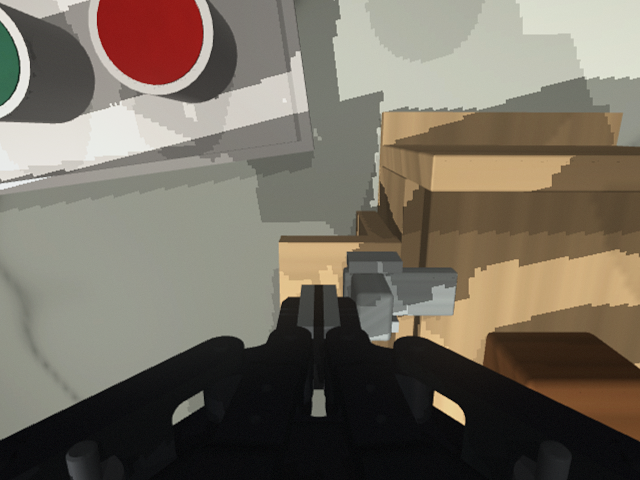

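The bolt is in about 17 mm and its tip is now over the lid at about (450,290). Pushing on to the stop.

Request:
servo_tool([
  [[0,0.003,0,0],[0,0.006,0,0],[0,0.009,0,0],[0,0.012,0,0],[0,0.013,0,0],[0,0.013,0,0]],
])

```text
t: 26.9
tcp_pos: [640.6, 272.8, 92.9]
orientation: [0.0, 0.998, -0.068, -0.0]
ft_force: [-0.3, 0.5, 0.0]
grip_width: -0.002
```

Request:
servo_tool([
  [[0,0.001,0,0],[0,0.002,0,0],[0,0.002,0,0]],
])

```text
t: 27.28
tcp_pos: [640.5, 272.6, 93.0]
orientation: [-0.001, 0.998, -0.068, 0.0]
ft_force: [-0.5, 5.1, -2.3]
grip_width: -0.002
```

Request:
servo_tool([
  [[0,0.001,0,0],[0,0.001,0,0],[0,0.001,0,0]],
])

```text
t: 27.65
tcp_pos: [640.5, 272.5, 93.1]
orientation: [-0.002, 0.998, -0.068, 0.001]
ft_force: [1.2, 6.8, -2.9]
grip_width: 0.002
```

Request:
servo_tool([
  [[0,-0.008,0,0],[0,-0.025,0,0],[0,-0.04,-0.03,0],[0,-0.04,-0.08,0],[0,-0.02,-0.13,0],[-0.03,0.03,-0.16,0],[-0.05,0.08,-0.16,0],[-0.05,0.09,-0.16,0],[-0.05,0.09,-0.16,0]],
])

```text
t: 28.78
tcp_pos: [578.9, 187.6, 253.3]
orientation: [-0.0, 0.998, -0.069, 0.0]
ft_force: [0.3, -0.2, -0.1]
grip_width: -0.002
```

```bash
python3 shot.py wrist w18; python3 shot.py scene s18; python3 -c "
from h import *
W=cloud(load('w18.npz'));B=(W-[BX[0],BX[1],0])@Rz(BX[2])
m=(abs(B[...,0]-20)<16)&(abs(B[...,1]-85)<30)&(B[...,2]>98)&(B[...,2]<108);Q=B[m]
print('knob',m.sum(),Q.min(0).round(1),Q.max(0).round(1))
m=(abs(B[...,0]-35)<25)&(abs(B[...,1]+5)<40)&(B[...,2]>50)&(B[...,2]<80);Q=B[m]
k=np.linalg.lstsq(np.c_[Q[:,:2],np.ones(len(Q))],Q[:,2],rcond=None)[0];print('lid deg',np.degrees(k[:2]),k[2],m.sum())
m=(abs(B[...,0]+15)<25)&(abs(B[...,1])<45)&(B[...,2]>105)&(B[...,2]<120);Q=B[m];print('handle',Q.min(0).round(1),Q.max(0).round(1),np.median(Q,0).round(1))
m=(abs(B[...,0]-74)<5)&(abs(B[...,1])<60)&(B[...,2]>100);print('backboard z',np.median(B[m][:,2]))
"
```

```text
28.825 [644.50708545 179.72338164 394.61469917] [-0.08647528 -0.65107361  0.7472965   0.10086188]
28.875 [ 942.9983865  -211.12237932  904.06290715] [-0.23700546  0.82500908  0.49183559 -0.14589785]
knob 525 [10.6 63.9 98.1] [ 29.6  78.5 105.6]
lid deg [-0.09519065  0.1894082 ] 70.64580816799501 6278
handle [-30.6 -23.5 105. ] [ -2.2  26.7 112.9] [-15.4   1.5 110.3]
backboard z 108.63119111771329
```

View pics/w18.png

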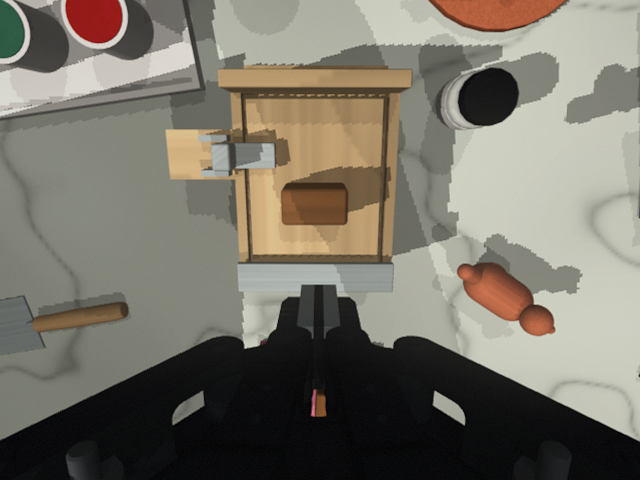

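View pics/s18.png

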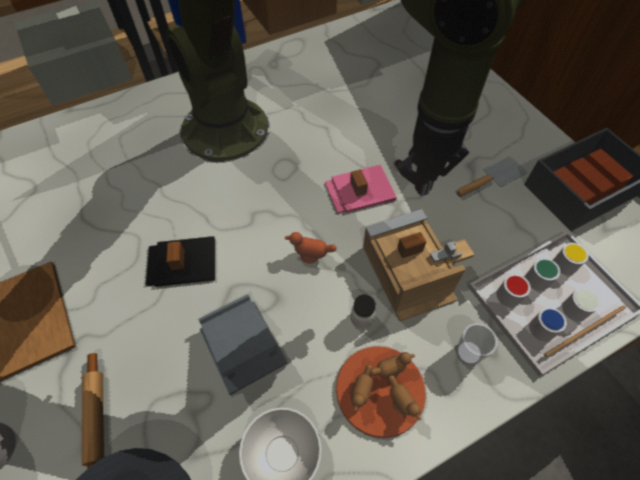

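```bash
python3 -c "
from workcell import ctrl,read_state
print(read_state()['qd'].round(3)); print(ctrl.close_job())"
```

```text
[-0.008  0.01  -0.006  0.     0.003  0.     0.001]
the job is handed in; nothing more can be done
None
```

The damp box is closed and bolted, and I handed the job in at about 29 s of the 58 s. `close_job` gives no verdict, so the figures below are my own measurements.

**What I did:** I took the plywood lid off the rest by its handle at its 26° slant. I touched the top of the lip once with the tongue to fix its height, then slid the tongue under the lip to about x −80, z 63 mm in the box frame. With the grip loosened to 35 N, I lowered the lid in steps until it was flat, released it, and pushed the bolt with the closed fingers until it hit its stop.

**Last checks:**
- **Lid:** level within about 0.2°. The panel top reads 70.6 mm; the depth camera reads about 1.4 mm low on the box's back board, so this matches the 72 mm home height.
- **Handle:** centred at about x −15.4, y +1.5 mm, which puts the tongue tip near x −85 mm.
- **Bolt:** the knob now spans y 64–78.5 mm, so the bolt is about 29–30 mm in.
- **Bystanders:** the jar and bird look where they were at the start; I compared them by eye and did not measure them.
- **Robot:** the gripper is clear, with wrist force about 0.

**Disagreements:**
- **Box position:** the three cameras differed by about 3 mm, so I used a blend of their readings and the lip touch.
- **Lid level:** one reading just after release suggested a 0.6° tilt; the readings before and after it showed no more than 0.2°.
- **Swing:** the tool ran up to 5 mm ahead of its command in x, which I put down to friction on the ledge.

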